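# Press a bottle cap home with a reversible ratchet press

### The job

Press the metal cap fully home on the amber bottle in the small bench press: the ratchet is set to raise the ram, so first flip its red tab over to the other side, then swing the handle back and forth until you feel it go firm, and stop there so that the bottle is left held firmly but not crushed. Then let go; do not touch the bottle and leave the things around the press alone.

Things in the scene. Friction and masses are not known exactly. Their poses are not given: they have to be found in the camera images.
- press: Grey bench press fixed to the table: base plate 150 (x) x 200 (y) x 20 mm, steel columns 22 mm thick at y = +-82 mm, crossbeam 46 x 200 x 28 mm, top 188 mm above the table. Origin: centre of the base's underside, on the vertical screw axis, z up.
- handle (a joint): Steel ratchet handle lying level over the crossbeam: bar 22 mm wide, 8 mm thick, upper face 212 mm above the table. Swings about the vertical screw axis; rad, 0 = along the press's own -x, growing CLOCKWISE seen from above, stops at -0.9 and +0.9. Its own friction is 1 to 2 N at the knob.
- knob_top (a point): Top centre of the black upright knob at the handle's end: a post 16 to 18 mm in diameter, 48 mm tall, from the handle's upper face (212 mm above the table) up to 260 mm, 125 mm from the screw axis. Fixed to the handle, does not spin. Site x axis: outward along the handle; z up. A tight grip that turns with the knob also carries some of the load as twist about the vertical.
- selector (a joint): Ratchet's direction selector, a red rocker pivoted on the handle 48 mm from the screw axis; rad, -0.4 = stop for raising (as found, within 0.04), +0.4 = stop for lowering, flipped = beyond 0.25. Stays where left. Grows CLOCKWISE seen from above: its tab then moves to the side to which the knob goes in a clockwise swing.
- tab_top (a point): Top centre of the selector's red upright tab: 16 mm long radially, 6 mm wide, foot 216 mm and top 240 mm above the table, 26 mm outward of the selector's pivot (74 mm from the screw axis). Takes 2 to 4 N sideways; the handle may swing along some way until it meets resistance or a stop, so keep pushing relative to the handle.
- axis_top (a point): Point on the screw axis, 212 mm above the table: centre of the ratchet (20 teeth). Set to lower, a clockwise swing of the handle turns the screw and drives the ram down 5 mm per rad; a counter-clockwise swing slips back free. After each reversal up to 0.35 rad is lost before it bites. The screw stays where it is left.
- ram: Steel ram with a black rubber pad 40 mm in diameter, below the crossbeam. Origin: centre of the pad's underside, 118 mm above the table at the start. Pushing the knob clockwise with the ratchet biting takes about 10 N in motion while the ram runs free, 1 N more while the cap slides, then 3.5 N more per 0.25 rad once the cap is home (pad spring 70 N/mm).
- holder: Black cup 52 mm wide, 26 mm tall, on the base plate, with amber bottle and brass cap (25 mm). Origin: centre of its underside. Bottle heights differ: the pad runs free for its first 3 mm at least; the cap is home 8 to 16 mm below its start. At the knob 4 N above free is right (100 N on the cap), 8 N crushes (200 N); halted after short steps one feels about half of it all.
- jar: Bystander: small amber jar with black lid, 48 mm in diameter, 55 mm tall, loose near the press. Origin: centre of its underside.
- flask: Bystander: amber bottle with white cap, 40 mm in diameter, 85 mm tall, loose. Origin: centre of its underside.
- tub: Bystander: white cream jar, 56 mm in diameter, 50 mm tall, loose. Origin: centre of its underside.

How it is judged:
By the outcome, as a careful person would: the job done as asked, in the order asked, and still so for the second after the job is handed in, with the robot touching nothing.
It also fails if it takes over 72 s, if anything falls off the work surface, if the arm or the gripper's body presses on something with over 40 N, if the wrist force passes 120 N, or if a joint passes its speed limit or range.

### The arm

A 6-joint arm with a two-finger parallel gripper is mounted at the origin on the work surface. World frame = base frame: x ahead of the robot, y to its left, z up, the work surface at z = 0. Lengths are in m, angles in degrees, forces in N, time in s.
With the tool pointing down it reaches from about 0.35 to 0.875 m from the base axis. Payload 4.2 kg.
Tool frame: the origin (TCP) lies between the finger pads; the fingertips stand 14 mm ahead of it and the grasp point (between the pads) lies 5 mm behind it (r.tcp_to_tips is the distance from the TCP to the fingertips, in m); y points along the fingers, x is the direction in which the jaws open and shut, and the axes are right-handed (so a half turn about y gives the same grasp; the last joint's range is limited). The gripper opens to 87 mm and grips with 3 to 60 N. Pads are 19 mm wide; open, the fingers measure 117 mm over their backs; the gripper's body (75 mm by 190 mm) begins 51 mm behind the grasp point.
Start: joints at [-54.798, 22.042, 0.453, 0, -68.411, -14.817], TCP at [0.218, -0.586, 0.237] pointing down, gripper open.
Joint ranges: [-179.83, 179.83], [-69.29, 118.12], [-61.27, 80.66], [-181.25, 117.63], [-171.15, -9.14], [-177.46, 177.46]. Speed limits (degrees/s): [159.86, 159.86, 180, 180, 180, 180].

### API

Orientations are given as a 3x3 rotation matrix whose columns are the frame's x, y, z axes.
In Python, from station import sense, optics, ticket, r gives the robot as it stands.
- The arm moves only by the tool carry_out, never from a script. Its argument "steps" is a list that holds one entry, the list of rows, each a list of 6 numbers: the shift along the world's x, y, z in cm, then the turn, a rotation vector about the world's x, y, z in rad. A call has 1 to 20 rows; each row is the pose to reach, as a shift and turn from the pose commanded when the call began; what a row does not reach only later rows make up. A row lasts 1/8 s, in which the tool goes at most 62.5 mm and 10.7 degrees, less where a joint would pass 70% of its speed; a pose out of reach is approached as far as the arm can. A call with a gripper value outside its range is refused whole. "fingers" is the closure in counts, from 0 (fully open) to 255 (shut), set as the call begins (left out, the last holds). The fingers move at their own pace and stop on an object; the grip force is fixed at half the most. Time passes only in rows, so rows that repeat a pose let the fingers close. It gives the time, the measured TCP pose, the force and the opening at its end, in the units of the state.
- sense(): the state, without advancing time (a new reading comes with each control period).
- optics.capture(name): name is "scene" or "top" or "wrist"; returns a dict with "image" (480x640x3 uint8, red, green, blue), "fov_y" (degrees; the focal length in pixels is half the picture's height over the tangent of half this angle, whatever the lens; pixels are square), "cx", "cy" (the principal point, pixels), "k1" (the pictures are not rectified: a ray, as slopes to the right and down, at radius r is drawn at 1 + k1 r^2 times it, then the intrinsics apply), "rvec" (rotation vector, rad) and "tvec" (3), from world to camera coordinates, as OpenCV has them. Camera axes: x right, y down, z forward; pixel columns grow to the right and rows downward; lengths in m; the calibration is good to about 2 mm. A picture is of the moment at which its call begins. There is no depth.
- ticket.finish_job(): hands the job in, once; it reports no verdict.
The state is a dict: "time_s": time; "joints": joint angles; "joint_velocities": joint speeds; "effort": joint torques, N m; "tcp_pos": TCP position; "ee_rot": TCP orientation; "wrist_force": force on the tool from outside, world axes, zero at the start; "moment": the same for the moment, N m; "gripper_width": opening from 0.0 (shut) to 1.0 (fully open).
Only numpy, scipy, OpenCV 4.12 (cv2) and the standard library are available. Lean on these libraries where they do the work, as an engineer would, in place of code of your own. Each camera call takes 0.05 s, during which the arm holds its last target.

## Working session

There is one attempt and no reset: what is moved stays moved. The work goes in short steps, Python scripts to look and compute and a tool call to move; the robot and the scene stay as the last step left them, time stands still between calls to the robot, and variables do not carry over. Pictures are saved under pics/ and viewed, and the job is handed in when it is done.

Besides the shell and the picture viewer there is one more tool, called after "Request:" as name(argument=value, ...) on one line, values as JSON. carry_out: Moves the arm, as the interface text tells. Its arguments: {"type":"object","properties":{"steps":{"type":"array","items":{"type":"array","items":{"type":"array","items":{"type":"number"}}}},"fingers":{"type":"number"}},"required":["steps"]}

```bash
mkdir -p pics; ls; python3 - <<'E'
from station import sense, optics, ticket, r
import cv2
s=sense()
for k,v in s.items(): print(k,v)
for n in ("scene","top","wrist"):
    c=optics.capture(n); cv2.imwrite(f"pics/{n}0.png",c["image"][:,:,::-1])
    print(n,{k:v for k,v in c.items() if k!="image"})
E
```

```text
pics
time_s 0.0
joints [-5.47964977e+01  2.20896215e+01  3.79734488e-01 -2.96841157e-02
 -6.84098661e+01 -1.48169262e+01]
joint_velocities [ 0.020743   -0.05721526 -0.0131636   0.04270033 -0.07976489  0.13622814]
effort [-1.20958052e-04 -3.90666497e+01  1.87402725e+01  4.21996057e+00
  1.08666791e-02 -2.05538454e-04]
tcp_pos [ 0.21754814 -0.58530816  0.23546946]
ee_rot [[-3.48172396e-01 -8.11238179e-04 -9.37430171e-01]
 [ 9.37428070e-01  1.98550277e-03 -3.48173334e-01]
 [ 2.14372170e-03 -9.99997700e-01  6.91801832e-05]]
wrist_force [-0.37851532  0.64140404  0.415019  ]
moment [-0.0353931  -0.03687011 -0.00509848]
gripper_width 0.9977797218894042
scene {'fov_y': 49.27387829539778, 'cx': 306.2829093625965, 'cy': 228.67040717934285, 'k1': 0.051115803360440144, 'rvec': array([ 2.20114554,  0.93200338, -0.40765944]), 'tvec': array([-0.44849633, -0.16486457,  1.26374803])}
top {'fov_y': 54.153949270631394, 'cx': 328.3205588875281, 'cy': 237.75998488767908, 'k1': -0.012865575981851094, 'rvec': array([ 2.13051078, -2.14729864,  0.16448589]), 'tvec': array([0.03062852, 0.63041893, 0.87710863])}
wrist {'fov_y': 59.054727797078435, 'cx': 320.97319331027654, 'cy': 231.586063022106, 'k1': -0.01445015923830854, 'rvec': array([-1.70312802, -2.44912682, -0.31234034]), 'tvec': array([ 0.62410785, -0.03058504,  0.38768828])}
```

View pics/scene0.png

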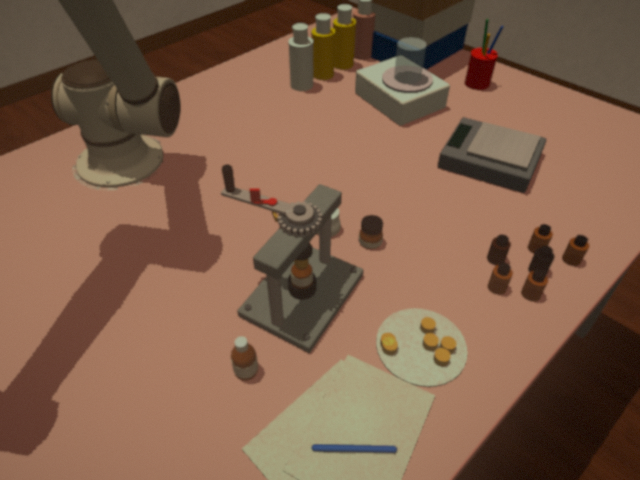

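View pics/top0.png

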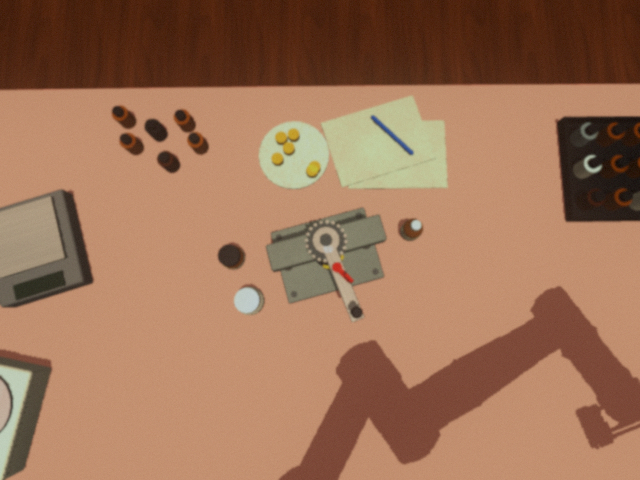

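View pics/wrist0.png

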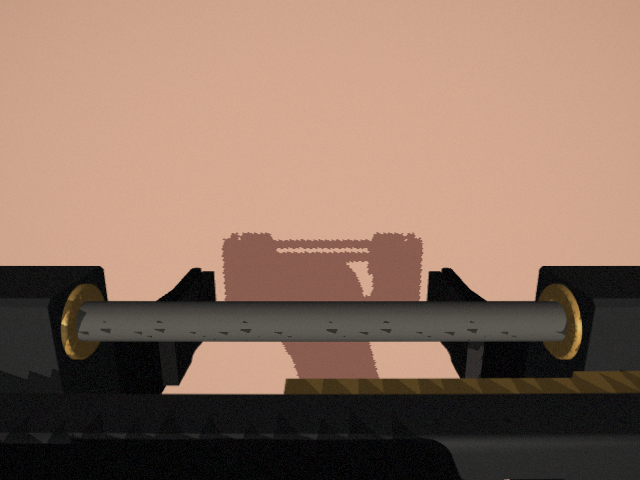

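The scene view shows the knob at about (228,168), the red tab at (256,196) and the ratchet at (300,212). In the top view the ratchet is at (326,240), the tab near (347,278) and the knob at (356,312). I'll zoom in and triangulate.

```bash
cat > h.py <<'E'
import numpy as np, cv2
from station import sense, optics
def K(c):
    f=240/np.tan(np.radians(c["fov_y"]/2)); return np.array([[f,0,c["cx"]],[0,f,c["cy"]],[0,0,1.]])
def ray(c,u,v):
    # ideal (r->r(1+k1 r^2)) inverse
    p=cv2.undistortPoints(np.array([[[u,v]]],float),K(c),np.array([c["k1"],0,0,0]))[0,0]
    R,_=cv2.Rodrigues(c["rvec"]); d=R.T@np.array([p[0],p[1],1]); return -R.T@c["tvec"], d/np.linalg.norm(d)
def onz(c,u,v,z):
    o,d=ray(c,u,v); return o+d*(z-o[2])/d[2]
def proj(c,P):
    return cv2.projectPoints(np.array(P,float).reshape(-1,1,3),c["rvec"],c["tvec"],K(c),np.array([c["k1"],0,0,0]))[0][:,0]
def cap(n,fn=None):
    c=optics.capture(n)
    if fn: cv2.imwrite(fn,c["image"][:,:,::-1])
    return c
def crop(c,fn,x,y,w,h,k):
    im=c["image"][y:y+h,x:x+w,::-1]; cv2.imwrite(fn,cv2.resize(im,None,fx=k,fy=k,interpolation=cv2.INTER_CUBIC))
E
python3 - <<'E'
from h import *
t=cap("top"); s=cap("scene")
crop(t,"pics/t1.png",220,190,210,150,3.8); crop(s,"pics/s1.png",200,150,180,135,4.4)
for c,n in((t,"top"),(s,"scene")):
    im=c["image"].astype(int); m=((im[...,0]>120)&(im[...,1]<60)&(im[...,2]<60)).astype(np.uint8)
    nn,l,st,ce=cv2.connectedComponentsWithStats(m)
    for i in range(1,nn):
        if st[i,4]>8: print(n,st[i],ce[i])
print("axis",onz(t,326,240,.215),"knob",onz(t,356,312,.26),"tab",onz(t,348,278,.24))
E
```

```text
top [333 264  19  18  97] [341.60824742 271.81443299]
scene [471  47  26  13 183] [482.69945355  53.76502732]
scene [250 189   9   2  16] [254.     189.5625]
scene [262 199  15   6  64] [269.5625 201.5   ]
axis [0.60093113 0.02911436 0.215     ] knob [ 0.48572437 -0.01494456  0.26      ] tab [ 0.53758685 -0.00457209  0.24      ]
```

View pics/t1.png

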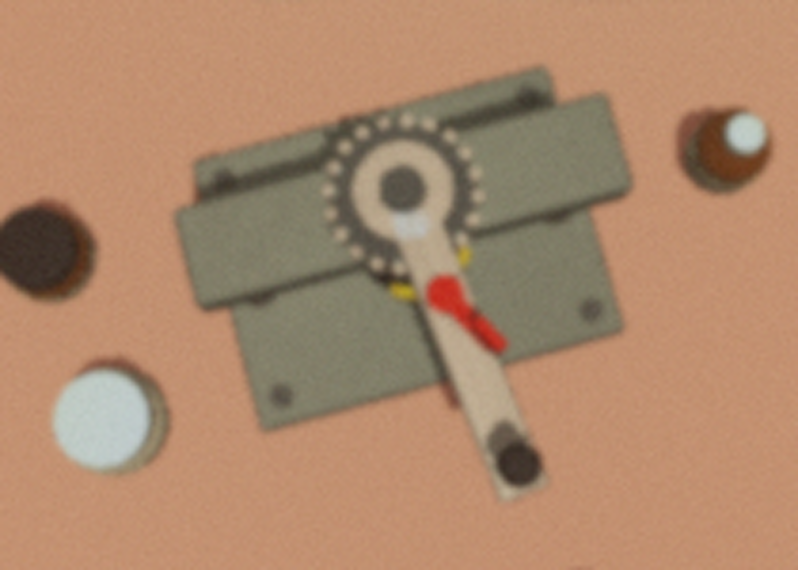

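View pics/s1.png

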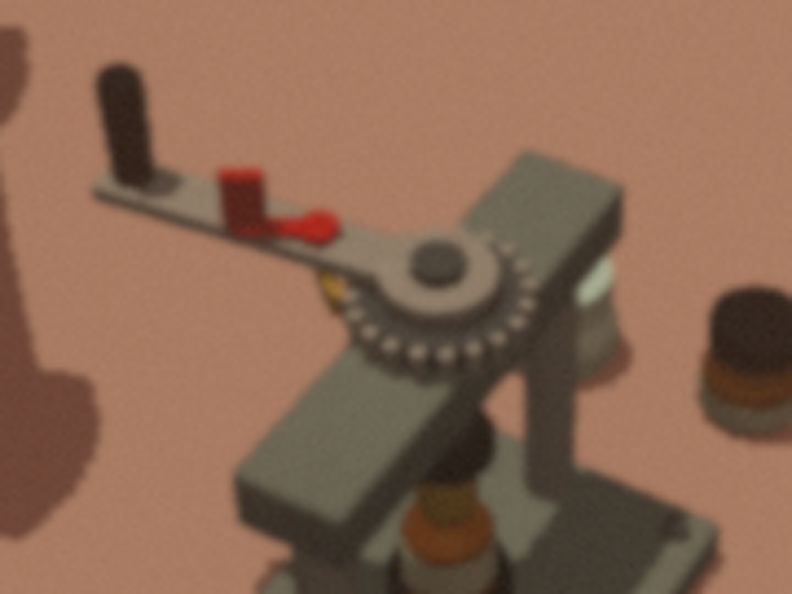

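```bash
cat >> h.py <<'E'
def tri(pairs):
    A=np.zeros((3,3));b=np.zeros(3)
    for c,u,v in pairs:
        o,d=ray(c,u,v); M=np.eye(3)-np.outer(d,d); A+=M;b+=M@o
    return np.linalg.solve(A,b)
E
python3 - <<'E'
from h import *
t=cap("top"); s=cap("scene")
T=lambda x,y:(t,220+x/3.8-.37,190+y/3.8-.37)
S=lambda x,y:(s,200+x/4.4-.39,150+y/4.4-.39)
print("knob tri",tri([T(519,464),S(119,69)]),"top",onz(*T(519,464),.26),"scene",onz(*S(119,70),.26))
print("axis tri",tri([T(403,188),S(438,258)]),onz(*T(403,188),.222))
print("tab tri",tri([T(492,336),S(242,174)]),onz(*T(492,336),.24),onz(*S(242,174),.24))
a=onz(*T(176,211),.188);b=onz(*T(607,94),.188);c_=onz(*T(205,308),.188);d=onz(*T(632,190),.188)
print("beam",a,b,c_,d,(a+b+c_+d)/4)
for p,q in((b,a),(d,c_)): print(np.degrees(np.arctan2(-(p-q)[0]*-1,(q-p)[1])), np.linalg.norm(p-q))
print("tub",onz(*T(103,420),.05),"jar",onz(*T(40,250),.055),"flask",onz(*T(746,132),.085))
E
```

```text
knob tri [ 0.48692209 -0.01400921  0.26103774] top [ 0.48610987 -0.01526075  0.26      ] scene [ 0.48711132 -0.01248993  0.26      ]
axis tri [0.60308235 0.0308372  0.21667805] [0.60131822 0.02956273 0.222     ]
tab tri [ 0.53902531 -0.0044206   0.23782214] [ 0.53749476 -0.00627214  0.24      ] [ 0.54248636 -0.003973    0.24      ]
beam [0.59714422 0.12974531 0.188     ] [ 0.64807554 -0.06104554  0.188     ] [0.55431773 0.11653473 0.188     ] [ 0.60486507 -0.07099292  0.188     ] [0.60110064 0.0285604  0.188     ]
14.946489661580916 0.1974718906290315
15.085330276336789 0.19422063508320167
tub [0.50966642 0.18438191 0.05      ] jar [0.59640734 0.21756699 0.055     ] flask [ 0.64950232 -0.14150071  0.085     ]
```

Request:
carry_out(steps=[[[1, 1.5, 3, 0, 0, 0], [3, 5, 6, 0, 0, 0], [5.5, 9.2, 6, 0, 0, 0], [8, 13.4, 6, 0, 0, 0], [10.5, 17.6, 6, 0, 0, 0], [13, 21.8, 6, 0, 0, 0], [15.5, 26, 6, 0, 0, 0], [18, 30.2, 6, 0, 0, 0], [20.5, 34.4, 6, 0, 0, 0], [23, 38.6, 6, 0, 0, 0], [25.5, 42.8, 6, 0, 0, 0], [28, 47, 6, 0, 0, 0], [30.5, 51.2, 6, 0, 0, 0], [32.2, 54, 6, 0, 0, 0], [33, 55.5, 6, 0, 0, 0], [33, 55.5, 6, 0, 0, 0], [33, 55.5, 6, 0, 0, 0]]], fingers=255)

```text
time_s: 2.48
tcp_pos: [0.5472, -0.0317, 0.2966]
ee_rot: [[-0.347, -0.0, -0.938], [0.938, -0.0, -0.347], [-0.0, -1.0, 0.0]]
wrist_force: [0.9, -0.0, -0.5]
gripper_width: 0.003
```

```bash
python3 - <<'E'
from h import *
cap("wrist","pics/w2.png"); s=cap("scene"); crop(s,"pics/s2.png",160,60,240,180,3.3)
print(sense()["joints"])
E
```

```text
[ 1.36209035e+01  1.23522949e+01 -4.62518625e+00  1.24779498e-05
 -7.30127244e+01 -8.33135654e+01]
```

View pics/w2.png

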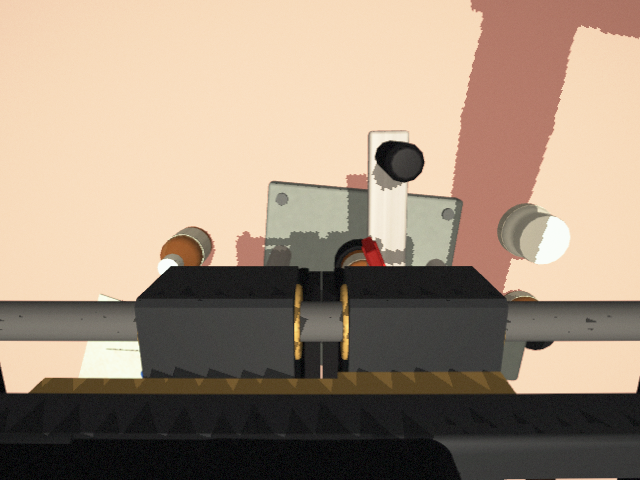

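View pics/s2.png

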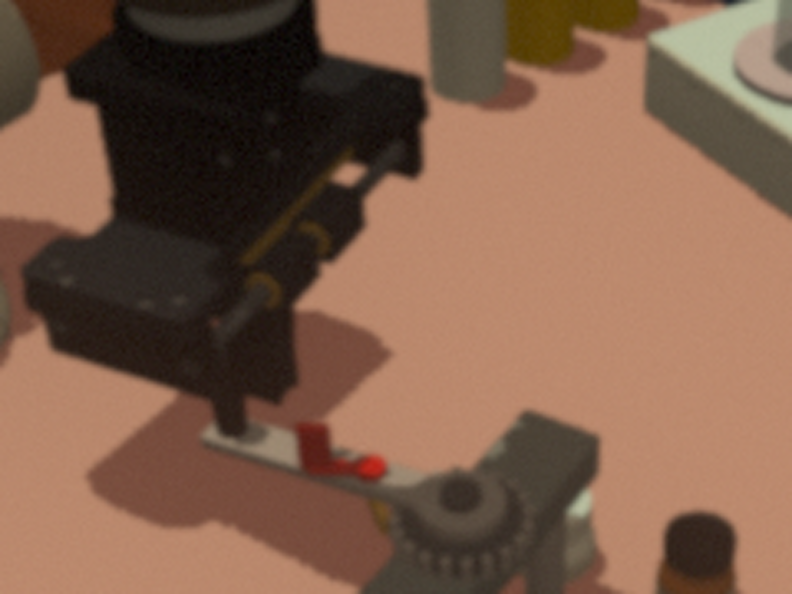

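```bash
python3 - <<'E'
from h import *
s=cap("scene"); st=sense(); p=st["tcp_pos"];R=np.array(st["ee_rot"])
for y in (.014,0,-.005,-.056,-.08):
    q=proj(s,p+R[:,1]*y)[0]; print(y,q,(q-[160,60])*3.3)
for x,z in((-.015,.01),(.015,.01),(-.015,-.01),(.015,-.01)):
    q=proj(s,p+R@np.array([x,.014,z]))[0]; print((q-[160,60])*3.3)
E
```

```text
0.014 [239.51692055 177.00707507] [262.40583782 386.12334773]
0 [238.48279178 169.42124301] [258.99321287 361.09010192]
-0.005 [238.10642172 166.66273832] [257.75119166 351.98703646]
-0.056 [234.03928876 136.93292273] [244.32965291 253.87864502]
-0.08 [231.96827693 121.84921004] [237.49531386 204.10239314]
[225.04265398 399.69449227]
[260.56987385 360.9428018 ]
[264.29823649 412.14279403]
[299.13205066 372.77042988]
```

Request:
carry_out(steps=[[[0, 0, -2, 0, 0, 0], [0, 0, -4, 0, 0, 0], [0, 0, -5.5, 0, 0, 0], [0, 0, -6.2, 0, 0, 0], [0, 0, -6.2, 0, 0, 0]]])

```text
time_s: 3.25
tcp_pos: [0.5477, -0.031, 0.2344]
ee_rot: [[-0.348, -0.0, -0.937], [0.937, -0.0, -0.348], [-0.0, -1.0, 0.0]]
wrist_force: [-0.3, -1.2, 0.0]
gripper_width: 0.003
```

```bash
cat >> h.py <<'E'
AX=np.array([.602,.030])
def arc(p,betas,dz=0):
    """rows (cm, rad) for rigid clockwise rotation by beta about the screw axis from commanded xy p"""
    p=np.array(p)-AX; out=[]
    for b in betas:
        c,s=np.cos(-b),np.sin(-b); q=np.array([c*p[0]-s*p[1],s*p[0]+c*p[1]])
        d=(q-p)*100; out.append([round(d[0],2),round(d[1],2),dz,0,0,round(-b,3)])
    return out
E
python3 - <<'E'
from h import *
s=sense(); print(s["tcp_pos"],s["wrist_force"])
print(arc([.548,-.031],np.arange(.05,1.01,.05)))
E
```

```text
[ 0.54770206 -0.0310432   0.23443679] [-0.28201368 -1.23652983  0.01696073]
[[np.float64(-0.3), np.float64(0.28), 0, 0, 0, np.float64(-0.05)], [np.float64(-0.58), np.float64(0.57), 0, 0, 0, np.float64(-0.1)], [np.float64(-0.85), np.float64(0.88), 0, 0, 0, np.float64(-0.15)], [np.float64(-1.1), np.float64(1.19), 0, 0, 0, np.float64(-0.2)], [np.float64(-1.34), np.float64(1.53), 0, 0, 0, np.float64(-0.25)], [np.float64(-1.56), np.float64(1.87), 0, 0, 0, np.float64(-0.3)], [np.float64(-1.76), np.float64(2.22), 0, 0, 0, np.float64(-0.35)], [np.float64(-1.95), np.float64(2.58), 0, 0, 0, np.float64(-0.4)], [np.float64(-2.12), np.float64(2.96), 0, 0, 0, np.float64(-0.45)], [np.float64(-2.26), np.float64(3.34), 0, 0, 0, np.float64(-0.5)], [np.float64(-2.39), np.float64(3.72), 0, 0, 0, np.float64(-0.55)], [np.float64(-2.5), np.float64(4.11), 0, 0, 0, np.float64(-0.6)], [np.float64(-2.59), np.float64(4.51), 0, 0, 0, np.float64(-0.65)], [np.float64(-2.66), np.float64(4.91), 0, 0, 0, np.float64(-0.7)], [np.float64(-2.71), np.float64(5.32), 0, 0, 0, np.float64(-0.75)], [np.float64(-2.74), np.float64(5.72), 0, 0, 0, np.float64(-0.8)], [np.float64(-2.75), np.float64(6.13), 0, 0, 0, np.float64(-0.85)], [np.float64(-2.73), np.float64(6.54), 0, 0, 0, np.float64(-0.9)], [np.float64(-2.7), np.float64(6.94), 0, 0, 0, np.float64(-0.95)], [np.float64(-2.65), np.float64(7.35), 0, 0, 0, np.float64(-1.0)]]
```

Request:
carry_out(steps=[[[-0.3, 0.28, 0, 0, 0, -0.05], [-0.58, 0.57, 0, 0, 0, -0.1], [-0.85, 0.88, 0, 0, 0, -0.15], [-1.1, 1.19, 0, 0, 0, -0.2], [-1.34, 1.53, 0, 0, 0, -0.25], [-1.56, 1.87, 0, 0, 0, -0.3]]])

```text
time_s: 4.0
tcp_pos: [0.5315, -0.013, 0.2355]
ee_rot: [[-0.054, -0.001, -0.999], [0.999, -0.002, -0.054], [-0.002, -1.0, 0.001]]
wrist_force: [-1.6, -2.9, 1.9]
gripper_width: 0.005
```

```bash
python3 - <<'E'
from h import *
t=cap("wrist","pics/w3.png"); s=cap("scene"); crop(s,"pics/s3.png",180,100,200,150,4)
E
```

```text
(no output)
```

View pics/s3.png

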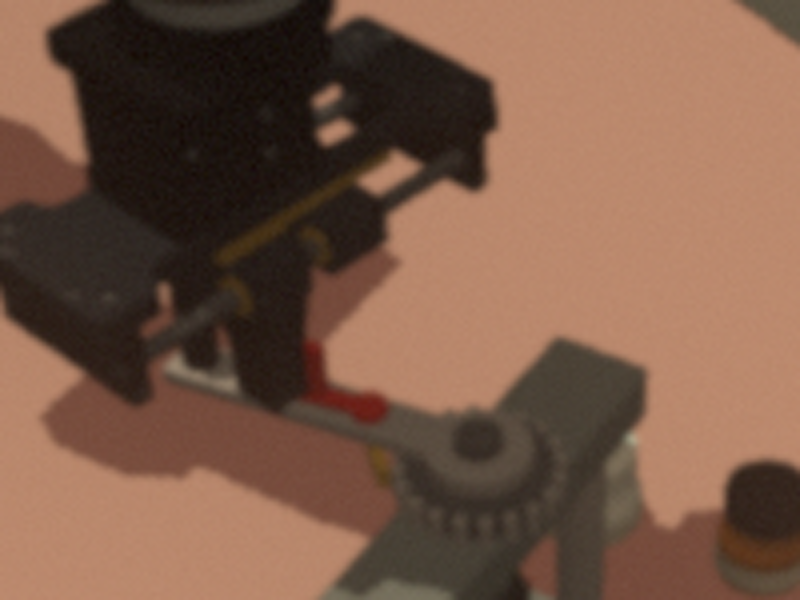

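View pics/w3.png

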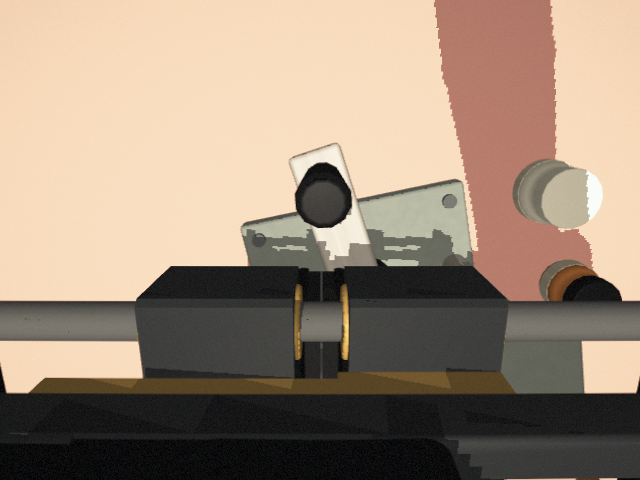

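```bash
python3 - <<'E'
from h import *
print([[float(x) for x in r] for r in arc([.5324,-.0123],[.03,.06,.09,.12,.15,.18,.21,.24])])
E
```

```text
[[-0.12, 0.21, 0.0, 0.0, 0.0, -0.03], [-0.24, 0.42, 0.0, 0.0, 0.0, -0.06], [-0.35, 0.64, 0.0, 0.0, 0.0, -0.09], [-0.46, 0.86, 0.0, 0.0, 0.0, -0.12], [-0.55, 1.09, 0.0, 0.0, 0.0, -0.15], [-0.64, 1.31, 0.0, 0.0, 0.0, -0.18], [-0.73, 1.54, 0.0, 0.0, 0.0, -0.21], [-0.81, 1.78, 0.0, 0.0, 0.0, -0.24]]
```

Request:
carry_out(steps=[[[-0.12, 0.21, 0, 0, 0, -0.03], [-0.24, 0.42, 0, 0, 0, -0.06], [-0.35, 0.64, 0, 0, 0, -0.09], [-0.46, 0.86, 0, 0, 0, -0.12]]])

```text
time_s: 4.6
tcp_pos: [0.5278, -0.0033, 0.2348]
ee_rot: [[0.066, 0.001, -0.998], [0.998, 0.0, 0.066], [0.0, -1.0, -0.001]]
wrist_force: [-1.0, -2.4, 0.7]
gripper_width: 0.003
```

```bash
python3 - <<'E'
from h import *
t=cap("wrist","pics/w4.png"); s=cap("scene"); crop(s,"pics/s4.png",180,100,200,150,4)
E
```

```text
(no output)
```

View pics/s4.png

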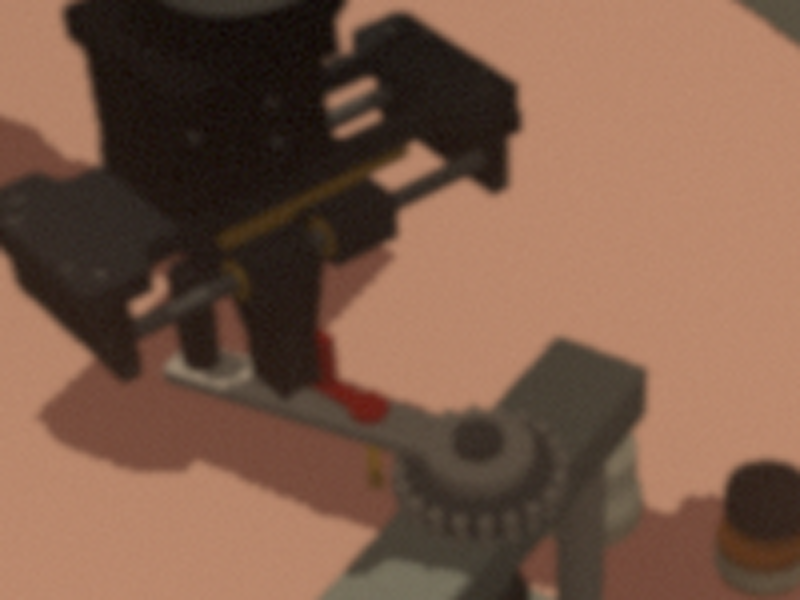

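View pics/w4.png

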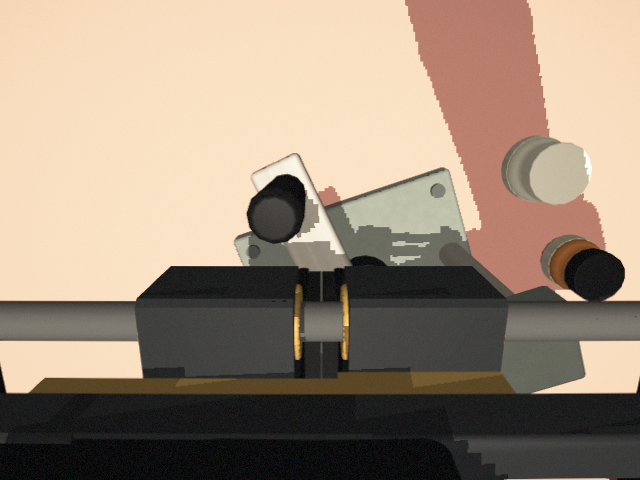

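Request:
carry_out(steps=[[[-0.09, 0.23, 0, 0, 0, -0.03], [-0.18, 0.45, 0, 0, 0, -0.06], [-0.18, 0.45, 0, 0, 0, -0.06]]])

```text
time_s: 5.08
tcp_pos: [0.526, 0.0014, 0.2346]
ee_rot: [[0.124, 0.001, -0.992], [0.992, 0.001, 0.124], [0.001, -1.0, -0.001]]
wrist_force: [0.2, -1.2, 0.7]
gripper_width: 0.007
```

```bash
python3 - <<'E'
from h import *
s=cap("scene"); crop(s,"pics/s5.png",180,100,200,150,4)
t=cap("top"); crop(t,"pics/t5.png",220,190,210,150,3.8)
E
```

```text
(no output)
```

View pics/s5.png

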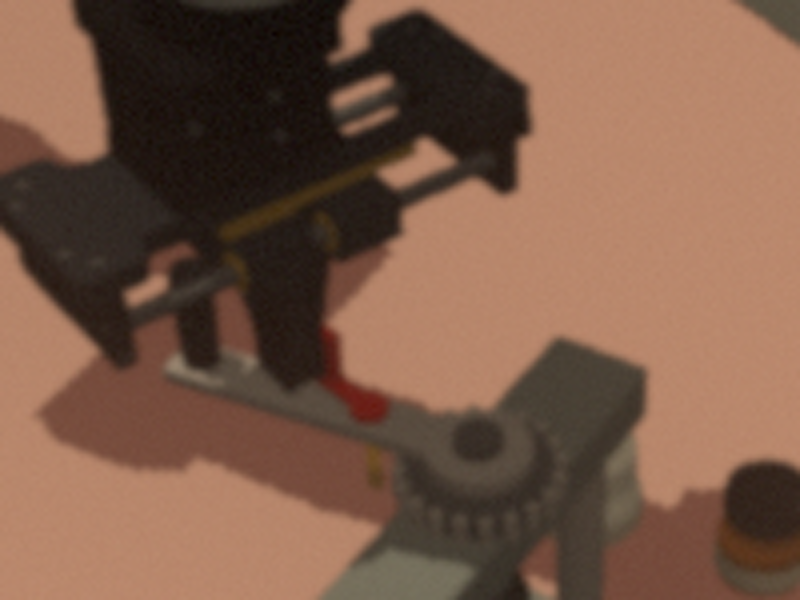

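View pics/t5.png

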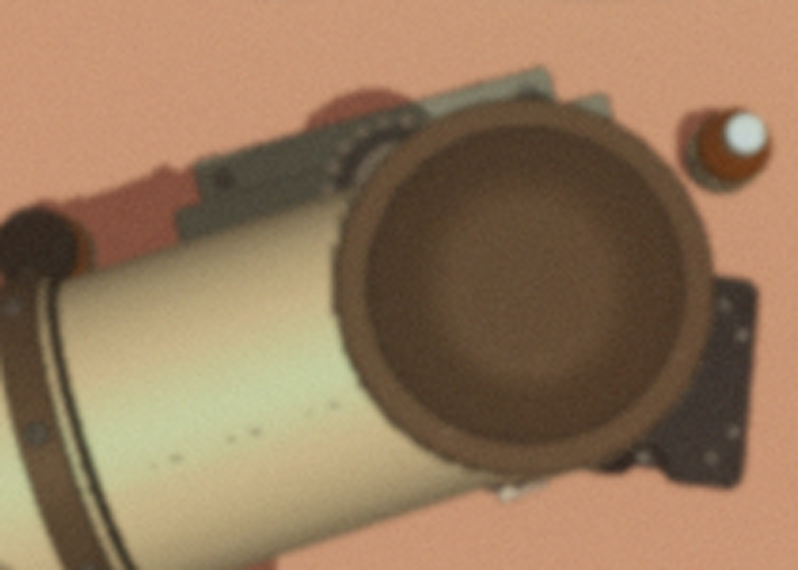

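Request:
carry_out(steps=[[[-0.08, 0.23, 0, 0, 0, -0.03], [-0.16, 0.46, 0, 0, 0, -0.06], [-0.23, 0.69, 0, 0, 0, -0.09]]])

```text
time_s: 5.55
tcp_pos: [0.5233, 0.0079, 0.2344]
ee_rot: [[0.215, -0.0, -0.977], [0.977, -0.0, 0.215], [-0.0, -1.0, 0.0]]
wrist_force: [1.3, -2.8, -0.9]
gripper_width: 0.003
```

```bash
python3 - <<'E'
from h import *
s=cap("scene"); crop(s,"pics/s6.png",180,100,200,150,4);print(sense()["wrist_force"])
E
```

```text
[ 0.28228968 -0.91001871 -0.7435928 ]
```

View pics/s6.png

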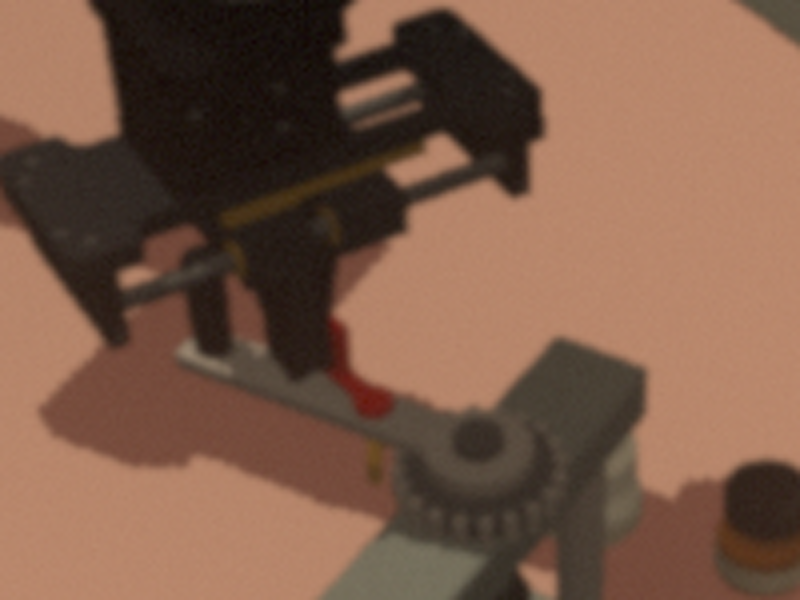

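Request:
carry_out(steps=[[[0.2, -0.6, 0, 0, 0, 0.05], [0.3, -1, 0, 0, 0, 0.1], [0.3, -1, 2, 0, 0, 0.1], [0.3, -1, 5, 0, 0, 0.1], [-1, -3, 8, 0, 0, 0.1], [-4, -6, 10, 0, 0, 0.1], [-6, -10, 10, 0, 0, 0.1], [-6, -15, 10, 0, 0, 0.1], [-6, -18, 10, 0, 0, 0.1]]], fingers=160)

```text
time_s: 6.72
tcp_pos: [0.4629, -0.173, 0.3348]
ee_rot: [[0.115, 0.001, -0.993], [0.993, 0.001, 0.115], [0.001, -1.0, -0.001]]
wrist_force: [0.9, 1.4, 0.2]
gripper_width: 0.372
```

```bash
python3 - <<'E'
from h import *
s=cap("scene"); crop(s,"pics/s7.png",200,150,180,135,4.4);
t=cap("top"); crop(t,"pics/t7.png",220,190,210,150,3.8); print(sense()["tcp_pos"],sense()["gripper_width"])
E
```

```text
[ 0.46304915 -0.17347054  0.33421431] 0.3720465722017166
```

View pics/s7.png

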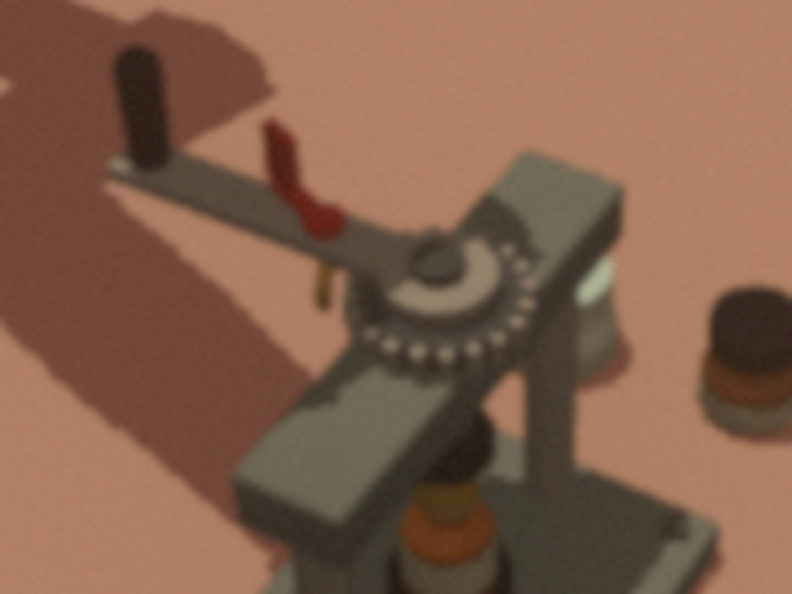

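View pics/t7.png

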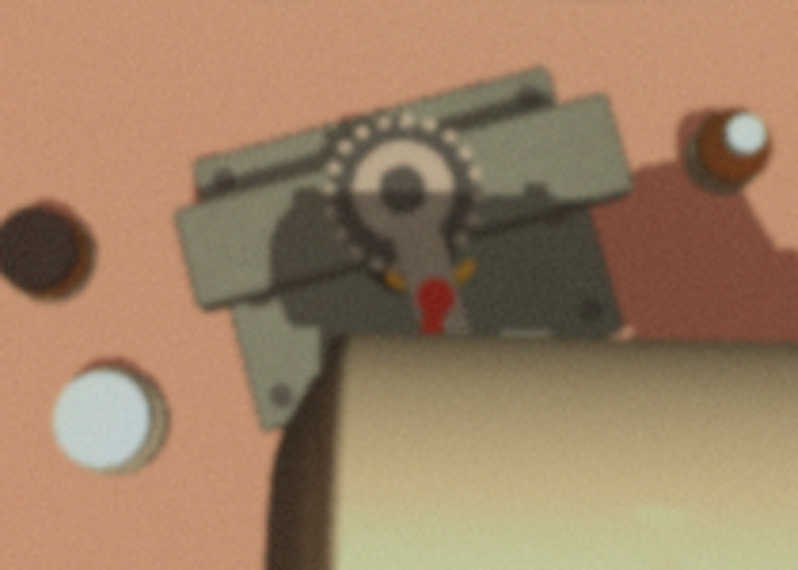

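The tab is now on the other side of the handle. In the scene crop its top is at (275,126), and the knob top is at (137,53). I'll measure both angles.

```bash
python3 - <<'E'
from h import *
s=cap("scene")
S=lambda x,y:(s,200+x/4.4-.39,150+y/4.4-.39)
k=onz(*S(138,53),.26); tb=onz(*S(276,126),.24)
# correct scene bias: earlier scene knob minus tri
k[:2]-=[.0004,.0015]; tb[:2]-=[.003,.0005]
ang=lambda p:np.arctan2(-(p[1]-AX[1]),-(p[0]-AX[0]))
print(k,tb,np.hypot(*(k[:2]-AX)))
q=np.radians(15)-ang(k); print("q handle",q)
h=np.array([-np.cos(ang(k)),-np.sin(ang(k))]); piv=AX+.048*h
v=tb[:2]-piv; a=np.arctan2(v[1],v[0])-np.arctan2(h[1],h[0]); print("selector",-((a+np.pi)%(2*np.pi)-np.pi),np.hypot(*v))
E
```

```text
[ 0.48365938 -0.00307583  0.26      ] [0.52764681 0.02125857 0.24      ] 0.12287600875008292
q handle -0.010742652973673994
selector 0.42005832021900247 0.028433699152524843
```

Request:
carry_out(steps=[[[0.2, 2, 0, 0, 0, 0.05], [0.5, 5, 0, 0, 0, 0.12], [0.8, 8, 0, 0, 0, 0.2], [1.2, 11, 0, 0, 0, 0.27], [1.6, 14, 0, 0, 0, 0.33], [1.9, 16.5, 0, 0, 0, 0.38], [1.95, 17, 0, 0, 0, 0.387], [1.95, 17, 0, 0, 0, 0.387], [1.95, 17, 0, 0, 0, 0.387]]])

```text
time_s: 8.0
tcp_pos: [0.4827, -0.0024, 0.3346]
ee_rot: [[-0.269, -0.0, -0.963], [0.963, 0.0, -0.269], [0.0, -1.0, 0.0]]
wrist_force: [0.9, 0.7, -0.0]
gripper_width: 0.371
```

```bash
python3 - <<'E'
from h import *
c=cap("wrist","pics/w8.png"); print(sense()["tcp_pos"],np.round(sense()["ee_rot"],3)); s=sense(); p=s["tcp_pos"];R=np.array(s["ee_rot"])
print("expected knob px if centred", proj(c,[[p[0],p[1],.26],[p[0],p[1],.212]]))
E
```

```text
[ 0.48275556 -0.00258856  0.33455163] [[-0.268 -0.    -0.963]
 [ 0.963  0.    -0.268]
 [ 0.    -1.     0.   ]]
expected knob px if centred [[320.65754332 249.82864233]
 [320.70244855 228.44208507]]
```

View pics/w8.png

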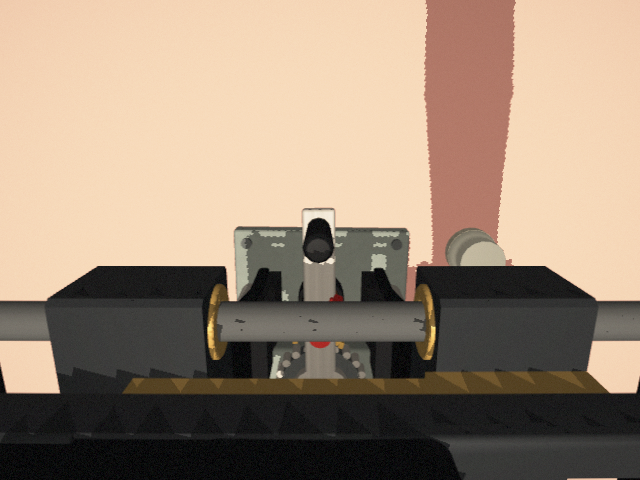

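The knob top is at (319,248) against an expected (321,250), so the gripper is centred on it. Descending.

Request:
carry_out(steps=[[[0, 0, -3, 0, 0, 0], [0, 0, -5.5, 0, 0, 0], [0, 0, -8, 0, 0, 0], [0, 0, -9.8, 0, 0, 0], [0, 0, -9.8, 0, 0, 0], [0, 0, -9.8, 0, 0, 0]]], fingers=170)

```text
time_s: 8.8
tcp_pos: [0.4835, -0.0024, 0.2374]
ee_rot: [[-0.269, 0.001, -0.963], [0.963, 0.0, -0.269], [-0.0, -1.0, -0.001]]
wrist_force: [-0.3, 0.4, -0.6]
gripper_width: 0.332
```

```bash
python3 - <<'E'
from h import *
s=sense(); print(s["tcp_pos"],s["wrist_force"],s["gripper_width"],np.hypot(*(s["tcp_pos"][:2]-AX)))
rd=lambda a:[[round(float(x),2) for x in r] for r in a]
p=[.483,-.0025]
print(rd(arc(p,-np.arange(.1,.86,.1))), rd(arc(p,[-.8,-.85])))
E
```

```text
[ 0.48348507 -0.00241801  0.23743375] [-0.30227777  0.44239446 -0.63011776] 0.33178226943599126 0.1228686988971517
[[0.38, -1.17, 0.0, 0.0, 0.0, 0.1], [0.88, -2.3, 0.0, 0.0, 0.0, 0.2], [1.49, -3.37, 0.0, 0.0, 0.0, 0.3], [2.2, -4.38, 0.0, 0.0, 0.0, 0.4], [3.01, -5.31, 0.0, 0.0, 0.0, 0.5], [3.91, -6.15, 0.0, 0.0, 0.0, 0.6], [4.89, -6.9, 0.0, 0.0, 0.0, 0.7], [5.94, -7.55, 0.0, 0.0, 0.0, 0.8]] [[5.94, -7.55, 0.0, 0.0, 0.0, 0.8], [6.49, -7.84, 0.0, 0.0, 0.0, 0.85]]
```

Request:
carry_out(steps=[[[0.38, -1.17, 0, 0, 0, 0.1], [0.88, -2.3, 0, 0, 0, 0.2], [1.49, -3.37, 0, 0, 0, 0.3], [2.2, -4.38, 0, 0, 0, 0.4], [3.01, -5.31, 0, 0, 0, 0.5], [3.91, -6.15, 0, 0, 0, 0.6], [4.89, -6.9, 0, 0, 0, 0.7], [5.94, -7.55, 0, 0, 0, 0.8], [6.49, -7.84, 0, 0, 0, 0.85], [6.49, -7.84, 0, 0, 0, 0.85]]])

```text
time_s: 10.05
tcp_pos: [0.5485, -0.0808, 0.2374]
ee_rot: [[-0.901, 0.002, -0.434], [0.434, -0.0, -0.901], [-0.002, -1.0, -0.001]]
wrist_force: [0.6, -0.7, -0.8]
gripper_width: 0.332
```

```bash
python3 - <<'E'
from h import *
s=sense(); print(s["tcp_pos"],s["wrist_force"],s["gripper_width"],np.hypot(*(s["tcp_pos"][:2]-AX)),s["joints"])
p=[.5479,-.0809]; rd=lambda a:[[round(float(x),2) for x in r] for r in a]
print(rd(arc(p,np.arange(.05,1.01,.05))))
c=cap("scene"); crop(c,"pics/s9.png",180,100,200,150,4)
E
```

```text
[ 0.54850491 -0.08076293  0.23743471] [ 0.63817046 -0.72333453 -0.78561828] 0.3323160824045954 0.12300467687255638 [ 8.38407924e+00  1.50917075e+01 -9.59422775e+00  1.64621534e-02
 -6.52130071e+01 -3.41213577e+01]
[[-0.55, 0.28, 0.0, 0.0, 0.0, -0.05], [-1.08, 0.6, 0.0, 0.0, 0.0, -0.1], [-1.6, 0.93, 0.0, 0.0, 0.0, -0.15], [-2.1, 1.3, 0.0, 0.0, 0.0, -0.2], [-2.58, 1.68, 0.0, 0.0, 0.0, -0.25], [-3.04, 2.09, 0.0, 0.0, 0.0, -0.3], [-3.47, 2.53, 0.0, 0.0, 0.0, -0.35], [-3.89, 2.98, 0.0, 0.0, 0.0, -0.4], [-4.29, 3.46, 0.0, 0.0, 0.0, -0.45], [-4.65, 3.95, 0.0, 0.0, 0.0, -0.5], [-5.0, 4.46, 0.0, 0.0, 0.0, -0.55], [-5.32, 4.99, 0.0, 0.0, 0.0, -0.6], [-5.61, 5.54, 0.0, 0.0, 0.0, -0.65], [-5.87, 6.09, 0.0, 0.0, 0.0, -0.7], [-6.11, 6.66, 0.0, 0.0, 0.0, -0.75], [-6.31, 7.24, 0.0, 0.0, 0.0, -0.8], [-6.49, 7.84, 0.0, 0.0, 0.0, -0.85], [-6.64, 8.43, 0.0, 0.0, 0.0, -0.9], [-6.76, 9.04, 0.0, 0.0, 0.0, -0.95], [-6.84, 9.65, 0.0, 0.0, 0.0, -1.0]]
```

View pics/s9.png

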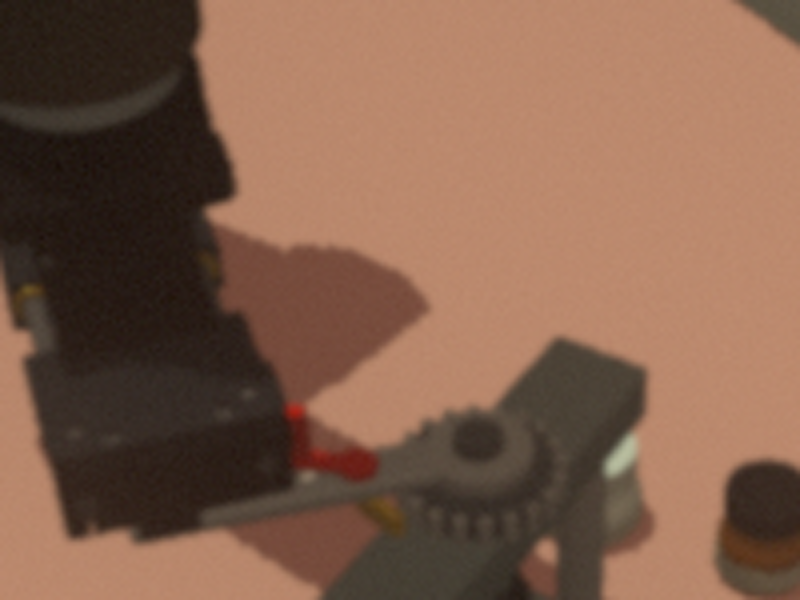

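Request:
carry_out(steps=[[[-0.55, 0.28, 0, 0, 0, -0.05], [-1.08, 0.6, 0, 0, 0, -0.1], [-1.6, 0.93, 0, 0, 0, -0.15], [-2.1, 1.3, 0, 0, 0, -0.2], [-2.58, 1.68, 0, 0, 0, -0.25], [-3.04, 2.09, 0, 0, 0, -0.3], [-3.47, 2.53, 0, 0, 0, -0.35], [-3.89, 2.98, 0, 0, 0, -0.4], [-4.29, 3.46, 0, 0, 0, -0.45], [-4.65, 3.95, 0, 0, 0, -0.5], [-5.0, 4.46, 0, 0, 0, -0.55], [-5.32, 4.99, 0, 0, 0, -0.6]]])

```text
time_s: 11.6
tcp_pos: [0.4962, -0.032, 0.2372]
ee_rot: [[-0.497, 0.005, -0.868], [0.868, -0.003, -0.497], [-0.005, -1.0, -0.003]]
wrist_force: [6.3, -8.1, -4.9]
gripper_width: 0.335
```

```bash
cat >> h.py <<'E'
def rep():
    s=sense(); p=s["tcp_pos"][:2]-AX; u=p/np.hypot(*p); t=np.array([u[1],-u[0]])
    f=s["wrist_force"]; q=np.radians(15)-np.arctan2(-u[1],-u[0])
    print(f"t{s['time_s']:.2f} q_tool {q:.3f} r {np.hypot(*p):.4f} z {s['tcp_pos'][2]:.4f} resist {-f[:2]@t:.2f} radial {f[:2]@u:.2f} fz {f[2]:.2f} mz {s['moment'][2]:.3f}")
E
python3 - <<'E'
from h import *
rep()
p=AX+[0,0]; rd=lambda a:[[round(float(x),2) for x in r] for r in a]
p=[.5479-.0532,-.0809+.0499]
print(rd(arc(p,np.arange(.05,1.01,.05))))
E
```

```text
t11.60 q_tool -0.269 r 0.1226 z 0.2372 resist 10.18 radial -1.29 fz -4.89 mz 0.025
[[-0.29, 0.54, 0.0, 0.0, 0.0, -0.05], [-0.56, 1.1, 0.0, 0.0, 0.0, -0.1], [-0.79, 1.67, 0.0, 0.0, 0.0, -0.15], [-1.0, 2.25, 0.0, 0.0, 0.0, -0.2], [-1.18, 2.84, 0.0, 0.0, 0.0, -0.25], [-1.32, 3.44, 0.0, 0.0, 0.0, -0.3], [-1.44, 4.05, 0.0, 0.0, 0.0, -0.35], [-1.53, 4.66, 0.0, 0.0, 0.0, -0.4], [-1.59, 5.27, 0.0, 0.0, 0.0, -0.45], [-1.61, 5.89, 0.0, 0.0, 0.0, -0.5], [-1.61, 6.51, 0.0, 0.0, 0.0, -0.55], [-1.57, 7.12, 0.0, 0.0, 0.0, -0.6], [-1.5, 7.74, 0.0, 0.0, 0.0, -0.65], [-1.41, 8.35, 0.0, 0.0, 0.0, -0.7], [-1.28, 8.95, 0.0, 0.0, 0.0, -0.75], [-1.12, 9.55, 0.0, 0.0, 0.0, -0.8], [-0.93, 10.14, 0.0, 0.0, 0.0, -0.85], [-0.72, 10.71, 0.0, 0.0, 0.0, -0.9], [-0.47, 11.28, 0.0, 0.0, 0.0, -0.95], [-0.2, 11.83, 0.0, 0.0, 0.0, -1.0]]
```

Request:
carry_out(steps=[[[-0.29, 0.54, 0, 0, 0, -0.05], [-0.56, 1.1, 0, 0, 0, -0.1], [-0.79, 1.67, 0, 0, 0, -0.15], [-1.0, 2.25, 0, 0, 0, -0.2], [-1.18, 2.84, 0, 0, 0, -0.25], [-1.32, 3.44, 0, 0, 0, -0.3]]])

```text
time_s: 12.35
tcp_pos: [0.4825, 0.0021, 0.2371]
ee_rot: [[-0.219, 0.003, -0.976], [0.976, -0.003, -0.219], [-0.004, -1.0, -0.002]]
wrist_force: [4.9, -8.4, -4.1]
gripper_width: 0.334
```

```bash
python3 - <<'E'
from h import *
rep()
rd=lambda a:[[round(float(x),2) for x in r] for r in a]
p=[.4947-.0132,-.031+.0344]
print(rd(arc(p,np.arange(.05,0.86,.05))))
E
```

```text
t12.35 q_tool 0.033 r 0.1228 z 0.2371 resist 9.31 radial -2.85 fz -4.08 mz 0.075
[[-0.12, 0.61, 0.0, 0.0, 0.0, -0.05], [-0.21, 1.22, 0.0, 0.0, 0.0, -0.1], [-0.26, 1.83, 0.0, 0.0, 0.0, -0.15], [-0.29, 2.45, 0.0, 0.0, 0.0, -0.2], [-0.28, 3.06, 0.0, 0.0, 0.0, -0.25], [-0.25, 3.68, 0.0, 0.0, 0.0, -0.3], [-0.18, 4.29, 0.0, 0.0, 0.0, -0.35], [-0.08, 4.9, 0.0, 0.0, 0.0, -0.4], [0.04, 5.51, 0.0, 0.0, 0.0, -0.45], [0.2, 6.1, 0.0, 0.0, 0.0, -0.5], [0.39, 6.69, 0.0, 0.0, 0.0, -0.55], [0.6, 7.27, 0.0, 0.0, 0.0, -0.6], [0.85, 7.83, 0.0, 0.0, 0.0, -0.65], [1.12, 8.39, 0.0, 0.0, 0.0, -0.7], [1.42, 8.93, 0.0, 0.0, 0.0, -0.75], [1.75, 9.45, 0.0, 0.0, 0.0, -0.8], [2.1, 9.96, 0.0, 0.0, 0.0, -0.85]]
```

Request:
carry_out(steps=[[[-0.12, 0.61, 0, 0, 0, -0.05], [-0.21, 1.22, 0, 0, 0, -0.1], [-0.26, 1.83, 0, 0, 0, -0.15], [-0.29, 2.45, 0, 0, 0, -0.2], [-0.28, 3.06, 0, 0, 0, -0.25], [-0.25, 3.68, 0, 0, 0, -0.3], [-0.18, 4.29, 0, 0, 0, -0.35], [-0.08, 4.9, 0, 0, 0, -0.4]]])

```text
time_s: 13.35
tcp_pos: [0.4807, 0.0503, 0.2371]
ee_rot: [[0.179, 0.0, -0.984], [0.984, -0.005, 0.179], [-0.005, -1.0, -0.001]]
wrist_force: [4.1, -10.1, -1.5]
gripper_width: 0.335
```

```bash
python3 - <<'E'
from h import *
rep()
rd=lambda a:[[round(float(x),2) for x in r] for r in a]
p=[.4815-.0008,.0034+.049]
print(rd(arc(p,np.arange(.05,0.56,.05))))
E
```

```text
t13.35 q_tool 0.427 r 0.1230 z 0.2371 resist 9.33 radial -5.73 fz -1.52 mz 0.085
[[0.13, 0.6, 0.0, 0.0, 0.0, -0.05], [0.28, 1.2, 0.0, 0.0, 0.0, -0.1], [0.47, 1.79, 0.0, 0.0, 0.0, -0.15], [0.69, 2.37, 0.0, 0.0, 0.0, -0.2], [0.93, 2.93, 0.0, 0.0, 0.0, -0.25], [1.2, 3.48, 0.0, 0.0, 0.0, -0.3], [1.5, 4.02, 0.0, 0.0, 0.0, -0.35], [1.83, 4.55, 0.0, 0.0, 0.0, -0.4], [2.18, 5.05, 0.0, 0.0, 0.0, -0.45], [2.56, 5.54, 0.0, 0.0, 0.0, -0.5], [2.96, 6.01, 0.0, 0.0, 0.0, -0.55]]
```

Request:
carry_out(steps=[[[0.13, 0.6, 0, 0, 0, -0.05], [0.28, 1.2, 0, 0, 0, -0.1], [0.47, 1.79, 0, 0, 0, -0.15], [0.69, 2.37, 0, 0, 0, -0.2]]])

```text
time_s: 13.85
tcp_pos: [0.4868, 0.0734, 0.237]
ee_rot: [[0.371, -0.002, -0.929], [0.929, -0.006, 0.371], [-0.007, -1.0, -0.001]]
wrist_force: [0.9, -11.5, -0.1]
gripper_width: 0.334
```

```bash
python3 - <<'E'
from h import *
rep()
rd=lambda a:[[round(float(x),2) for x in r] for r in a]
p=[.4807+.0069,.0524+.0237]
print(rd(arc(p,np.arange(.05,0.36,.05))))
E
```

```text
t13.85 q_tool 0.622 r 0.1231 z 0.2370 resist 10.48 radial -4.92 fz -0.11 mz 0.083
[[0.24, 0.57, 0.0, 0.0, 0.0, -0.05], [0.52, 1.12, 0.0, 0.0, 0.0, -0.1], [0.82, 1.66, 0.0, 0.0, 0.0, -0.15], [1.14, 2.18, 0.0, 0.0, 0.0, -0.2], [1.5, 2.69, 0.0, 0.0, 0.0, -0.25], [1.87, 3.17, 0.0, 0.0, 0.0, -0.3], [2.27, 3.64, 0.0, 0.0, 0.0, -0.35]]
```

Request:
carry_out(steps=[[[0.24, 0.57, 0, 0, 0, -0.05], [0.52, 1.12, 0, 0, 0, -0.1], [0.82, 1.66, 0, 0, 0, -0.15], [1.14, 2.18, 0, 0, 0, -0.2], [1.5, 2.69, 0, 0, 0, -0.25]]])

```text
time_s: 14.48
tcp_pos: [0.5004, 0.0998, 0.2369]
ee_rot: [[0.589, -0.005, -0.808], [0.808, -0.007, 0.589], [-0.009, -1.0, 0.0]]
wrist_force: [-2.6, -10.4, 3.0]
gripper_width: 0.331
```

```bash
python3 - <<'E'
from h import *
rep()
rd=lambda a:[[round(float(x),2) for x in r] for r in a]
p=[.4876+.015,.0761+.0269]
print(rd(arc(p,-np.arange(.1,1.81,.1))))
s=cap("scene"); crop(s,"pics/s10.png",240,180,130,130,4.5)
t=cap("top"); crop(t,"pics/t10.png",220,190,210,150,3.8)
E
```

```text
t14.47 q_tool 0.863 r 0.1233 z 0.2369 resist 10.04 radial -3.75 fz 3.05 mz 0.033
[[-0.68, -1.03, 0.0, 0.0, 0.0, 0.1], [-1.25, -2.12, 0.0, 0.0, 0.0, 0.2], [-1.71, -3.26, 0.0, 0.0, 0.0, 0.3], [-2.06, -4.45, 0.0, 0.0, 0.0, 0.4], [-2.28, -5.66, 0.0, 0.0, 0.0, 0.5], [-2.39, -6.89, 0.0, 0.0, 0.0, 0.6], [-2.37, -8.12, 0.0, 0.0, 0.0, 0.7], [-2.22, -9.34, 0.0, 0.0, 0.0, 0.8], [-1.96, -10.55, 0.0, 0.0, 0.0, 0.9], [-1.57, -11.72, 0.0, 0.0, 0.0, 1.0], [-1.07, -12.85, 0.0, 0.0, 0.0, 1.1], [-0.47, -13.92, 0.0, 0.0, 0.0, 1.2], [0.25, -14.93, 0.0, 0.0, 0.0, 1.3], [1.06, -15.85, 0.0, 0.0, 0.0, 1.4], [1.96, -16.7, 0.0, 0.0, 0.0, 1.5], [2.93, -17.45, 0.0, 0.0, 0.0, 1.6], [3.98, -18.1, 0.0, 0.0, 0.0, 1.7], [5.09, -18.64, 0.0, 0.0, 0.0, 1.8]]
```

View pics/s10.png

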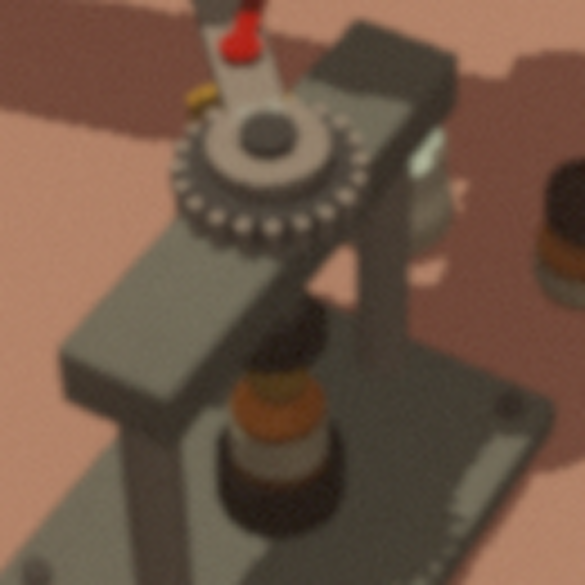

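Request:
carry_out(steps=[[[-0.68, -1.03, 0, 0, 0, 0.1], [-1.25, -2.12, 0, 0, 0, 0.2], [-1.71, -3.26, 0, 0, 0, 0.3], [-2.06, -4.45, 0, 0, 0, 0.4], [-2.28, -5.66, 0, 0, 0, 0.5], [-2.39, -6.89, 0, 0, 0, 0.6], [-2.37, -8.12, 0, 0, 0, 0.7], [-2.22, -9.34, 0, 0, 0, 0.8], [-1.96, -10.55, 0, 0, 0, 0.9], [-1.57, -11.72, 0, 0, 0, 1.0], [-1.07, -12.85, 0, 0, 0, 1.1], [-0.47, -13.92, 0, 0, 0, 1.2], [0.25, -14.93, 0, 0, 0, 1.3], [1.06, -15.85, 0, 0, 0, 1.4], [1.96, -16.7, 0, 0, 0, 1.5], [2.93, -17.45, 0, 0, 0, 1.6], [3.98, -18.1, 0, 0, 0, 1.7], [3.98, -18.1, 0, 0, 0, 1.7]]])

```text
time_s: 16.82
tcp_pos: [0.5427, -0.0778, 0.2368]
ee_rot: [[-0.877, 0.001, -0.48], [0.48, -0.0, -0.877], [-0.001, -1.0, -0.0]]
wrist_force: [0.4, 0.0, -0.3]
gripper_width: 0.327
```

```bash
python3 - <<'E'
from h import *
rep()
rd=lambda a:[[round(float(x),2) for x in r] for r in a]
p=[.5026+.0398,.103-.181]
print(p,rd(arc(p,np.arange(.05,1.01,.05))))
s=cap("scene"); crop(s,"pics/s11.png",180,100,200,150,4)
E
```

```text
t16.82 q_tool -0.806 r 0.1230 z 0.2368 resist 0.31 radial -0.21 fz -0.32 mz -0.024
[0.5424, -0.078] [[-0.53, 0.31, 0.0, 0.0, 0.0, -0.05], [-1.05, 0.65, 0.0, 0.0, 0.0, -0.1], [-1.55, 1.01, 0.0, 0.0, 0.0, -0.15], [-2.03, 1.4, 0.0, 0.0, 0.0, -0.2], [-2.49, 1.81, 0.0, 0.0, 0.0, -0.25], [-2.93, 2.24, 0.0, 0.0, 0.0, -0.3], [-3.34, 2.7, 0.0, 0.0, 0.0, -0.35], [-3.74, 3.17, 0.0, 0.0, 0.0, -0.4], [-4.1, 3.67, 0.0, 0.0, 0.0, -0.45], [-4.45, 4.18, 0.0, 0.0, 0.0, -0.5], [-4.77, 4.71, 0.0, 0.0, 0.0, -0.55], [-5.06, 5.25, 0.0, 0.0, 0.0, -0.6], [-5.32, 5.81, 0.0, 0.0, 0.0, -0.65], [-5.56, 6.38, 0.0, 0.0, 0.0, -0.7], [-5.76, 6.96, 0.0, 0.0, 0.0, -0.75], [-5.94, 7.55, 0.0, 0.0, 0.0, -0.8], [-6.09, 8.15, 0.0, 0.0, 0.0, -0.85], [-6.2, 8.76, 0.0, 0.0, 0.0, -0.9], [-6.29, 9.37, 0.0, 0.0, 0.0, -0.95], [-6.35, 9.98, 0.0, 0.0, 0.0, -1.0]]
```

View pics/s11.png

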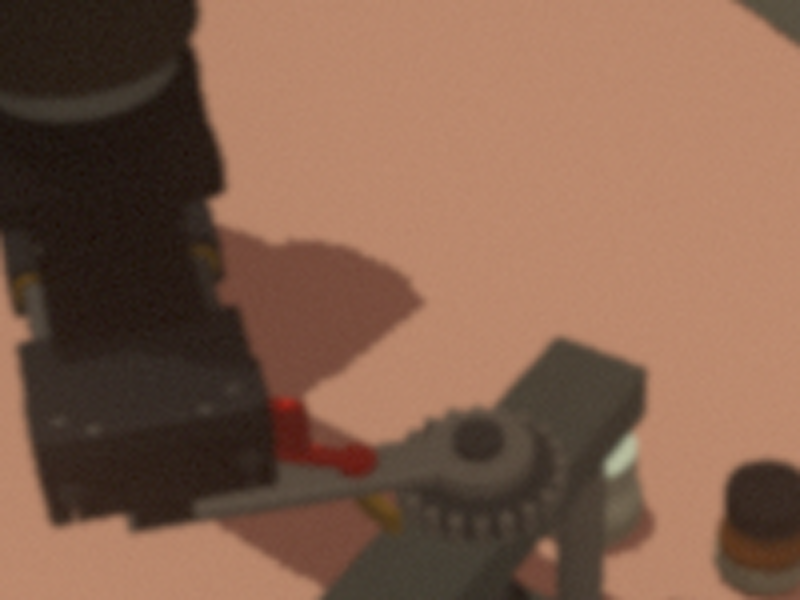

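Request:
carry_out(steps=[[[-0.53, 0.31, 0, 0, 0, -0.05], [-1.05, 0.65, 0, 0, 0, -0.1], [-1.55, 1.01, 0, 0, 0, -0.15], [-2.03, 1.4, 0, 0, 0, -0.2], [-2.49, 1.81, 0, 0, 0, -0.25], [-2.93, 2.24, 0, 0, 0, -0.3]]])

```text
time_s: 17.62
tcp_pos: [0.513, -0.055, 0.2369]
ee_rot: [[-0.696, 0.002, -0.718], [0.718, -0.0, -0.696], [-0.001, -1.0, -0.001]]
wrist_force: [2.1, -0.5, -1.5]
gripper_width: 0.336
```

```bash
cat >> h.py <<'E'
def nxt(q0,n,st=.05,r=.1234):
    """rows for clockwise arc from commanded tool angle q0"""
    a=np.radians(195)-q0; p=AX+r*np.array([np.cos(a),np.sin(a)]); rep(); print(p)
    print([[round(float(x),2) for x in r_] for r_ in arc(p,st*np.arange(1,n+1))])
E
python3 - <<'E'
from h import *
p=np.array([.5424-.0293,-.078+.0224])-AX; print(np.hypot(*p),np.radians(15)-np.arctan2(-p[1],-p[0]))
q=np.radians(15)-np.arctan2(-p[1],-p[0])
nxt(q,4)
nxt(q+.2,4); nxt(q+.4,4); nxt(q+.6,4);nxt(q+.8,4);nxt(q+1.0,4);nxt(q+1.2,4)
E
```

```text
0.12341219550757533 -0.504689854746676
t17.62 q_tool -0.500 r 0.1231 z 0.2369 resist 1.79 radial -1.22 fz -1.52 mz 0.046
[ 0.51310879 -0.05559154]
[[-0.42, 0.45, 0.0, 0.0, 0.0, -0.05], [-0.81, 0.93, 0.0, 0.0, 0.0, -0.1], [-1.18, 1.42, 0.0, 0.0, 0.0, -0.15], [-1.52, 1.94, 0.0, 0.0, 0.0, -0.2]]
t17.62 q_tool -0.500 r 0.1231 z 0.2369 resist 1.79 radial -1.22 fz -1.52 mz 0.046
[ 0.49787628 -0.03622545]
[[-0.32, 0.53, 0.0, 0.0, 0.0, -0.05], [-0.61, 1.07, 0.0, 0.0, 0.0, -0.1], [-0.87, 1.63, 0.0, 0.0, 0.0, -0.15], [-1.11, 2.2, 0.0, 0.0, 0.0, -0.2]]
t17.62 q_tool -0.500 r 0.1231 z 0.2369 resist 1.79 radial -1.22 fz -1.52 mz 0.046
[ 0.48679485 -0.01421916]
[[-0.21, 0.58, 0.0, 0.0, 0.0, -0.05], [-0.38, 1.17, 0.0, 0.0, 0.0, -0.1], [-0.53, 1.77, 0.0, 0.0, 0.0, -0.15], [-0.65, 2.38, 0.0, 0.0, 0.0, -0.2]]
t17.62 q_tool -0.500 r 0.1231 z 0.2369 resist 1.79 radial -1.22 fz -1.52 mz 0.046
[0.48030629 0.00955001]
[[-0.09, 0.61, 0.0, 0.0, 0.0, -0.05], [-0.14, 1.23, 0.0, 0.0, 0.0, -0.1], [-0.17, 1.84, 0.0, 0.0, 0.0, -0.15], [-0.16, 2.46, 0.0, 0.0, 0.0, -0.2]]
t17.62 q_tool -0.500 r 0.1231 z 0.2369 resist 1.79 radial -1.22 fz -1.52 mz 0.046
[0.47866928 0.03413445]
[[0.04, 0.62, 0.0, 0.0, 0.0, -0.05], [0.1, 1.23, 0.0, 0.0, 0.0, -0.1], [0.2, 1.84, 0.0, 0.0, 0.0, -0.15], [0.33, 2.44, 0.0, 0.0, 0.0, -0.2]]
t17.62 q_tool -0.500 r 0.1231 z 0.2369 resist 1.79 radial -1.22 fz -1.52 mz 0.046
[0.48194907 0.05855407]
[[0.16, 0.6, 0.0, 0.0, 0.0, -0.05], [0.35, 1.18, 0.0, 0.0, 0.0, -0.1], [0.56, 1.76, 0.0, 0.0, 0.0, -0.15], [0.81, 2.33, 0.0, 0.0, 0.0, -0.2]]
t17.62 q_tool -0.500 r 0.1231 z 0.2369 resist 1.79 radial -1.22 fz -1.52 mz 0.046
[0.49001492 0.08183533]
[[0.27, 0.55, 0.0, 0.0, 0.0, -0.05], [0.57, 1.09, 0.0, 0.0, 0.0, -0.1], [0.9, 1.62, 0.0, 0.0, 0.0, -0.15], [1.25, 2.12, 0.0, 0.0, 0.0, -0.2]]
```

Request:
carry_out(steps=[[[-0.42, 0.45, 0, 0, 0, -0.05], [-0.81, 0.93, 0, 0, 0, -0.1], [-1.18, 1.42, 0, 0, 0, -0.15], [-1.52, 1.94, 0, 0, 0, -0.2]]])

```text
time_s: 18.12
tcp_pos: [0.4991, -0.037, 0.2369]
ee_rot: [[-0.539, 0.004, -0.842], [0.842, -0.003, -0.539], [-0.005, -1.0, -0.002]]
wrist_force: [5.8, -8.3, -5.6]
gripper_width: 0.336
```

```bash
python3 -c "
from h import *
rep()"
```

```text
t18.12 q_tool -0.315 r 0.1228 z 0.2369 resist 10.07 radial -0.35 fz -5.60 mz 0.040
```

Request:
carry_out(steps=[[[-0.32, 0.53, 0, 0, 0, -0.05], [-0.61, 1.07, 0, 0, 0, -0.1], [-0.87, 1.63, 0, 0, 0, -0.15], [-1.11, 2.2, 0, 0, 0, -0.2]]])

```text
time_s: 18.62
tcp_pos: [0.4878, -0.0152, 0.2369]
ee_rot: [[-0.361, 0.004, -0.932], [0.932, -0.003, -0.361], [-0.004, -1.0, -0.002]]
wrist_force: [7.2, -8.9, -4.4]
gripper_width: 0.335
```

```bash
python3 -c "
from h import *
rep()"
```

```text
t18.62 q_tool -0.115 r 0.1228 z 0.2369 resist 10.95 radial -3.39 fz -4.39 mz 0.013
```

Request:
carry_out(steps=[[[-0.21, 0.58, 0, 0, 0, -0.05], [-0.38, 1.17, 0, 0, 0, -0.1]]])

```text
time_s: 18.88
tcp_pos: [0.4838, -0.0036, 0.2369]
ee_rot: [[-0.266, 0.003, -0.964], [0.964, -0.003, -0.266], [-0.004, -1.0, -0.002]]
wrist_force: [6.4, -8.9, -5.2]
gripper_width: 0.333
```

```bash
python3 -c "
from h import *
rep()"
```

```text
t18.88 q_tool -0.015 r 0.1229 z 0.2369 resist 10.26 radial -3.70 fz -5.18 mz 0.036
```

Request:
carry_out(steps=[[[-0.15, 0.6, 0, 0, 0, -0.05], [-0.27, 1.21, 0, 0, 0, -0.1]]])

```text
time_s: 19.12
tcp_pos: [0.481, 0.0084, 0.2369]
ee_rot: [[-0.169, 0.003, -0.986], [0.986, -0.003, -0.169], [-0.004, -1.0, -0.002]]
wrist_force: [6.2, -9.4, -3.9]
gripper_width: 0.333
```

```bash
python3 -c "
from h import *
rep()"
```

```text
t19.12 q_tool 0.085 r 0.1229 z 0.2369 resist 10.31 radial -4.51 fz -3.93 mz 0.054
```

Request:
carry_out(steps=[[[-0.09, 0.61, 0, 0, 0, -0.05], [-0.14, 1.23, 0, 0, 0, -0.1]]])

```text
time_s: 19.38
tcp_pos: [0.4793, 0.0205, 0.2369]
ee_rot: [[-0.07, 0.002, -0.998], [0.998, -0.004, -0.07], [-0.004, -1.0, -0.002]]
wrist_force: [5.7, -10.0, -3.1]
gripper_width: 0.334
```

```bash
python3 -c "
from h import *
rep()"
```

```text
t19.38 q_tool 0.184 r 0.1230 z 0.2369 resist 10.38 radial -4.88 fz -3.10 mz 0.051
```

Request:
carry_out(steps=[[[-0.03, 0.61, 0, 0, 0, -0.05], [-0.02, 1.23, 0, 0, 0, -0.1]]])

```text
time_s: 19.62
tcp_pos: [0.479, 0.0324, 0.2369]
ee_rot: [[0.03, 0.002, -1.0], [1.0, -0.005, 0.03], [-0.005, -1.0, -0.002]]
wrist_force: [5.6, -10.7, -3.0]
gripper_width: 0.339
```

```bash
python3 -c "
from h import *
rep()"
```

```text
t19.62 q_tool 0.281 r 0.1230 z 0.2369 resist 10.57 radial -5.84 fz -3.01 mz 0.104
```

Request:
carry_out(steps=[[[0.04, 0.62, 0, 0, 0, -0.05], [0.1, 1.23, 0, 0, 0, -0.1]]])

```text
time_s: 19.88
tcp_pos: [0.4797, 0.0444, 0.2368]
ee_rot: [[0.13, 0.001, -0.992], [0.992, -0.005, 0.13], [-0.005, -1.0, -0.002]]
wrist_force: [5.5, -11.3, -3.2]
gripper_width: 0.333
```

```bash
python3 -c "
from h import *
rep()
s=cap('scene'); crop(s,'pics/s12.png',240,180,130,130,4.5)"
```

```text
t19.88 q_tool 0.379 r 0.1231 z 0.2368 resist 10.58 radial -6.75 fz -3.17 mz 0.116
```

View pics/s12.png

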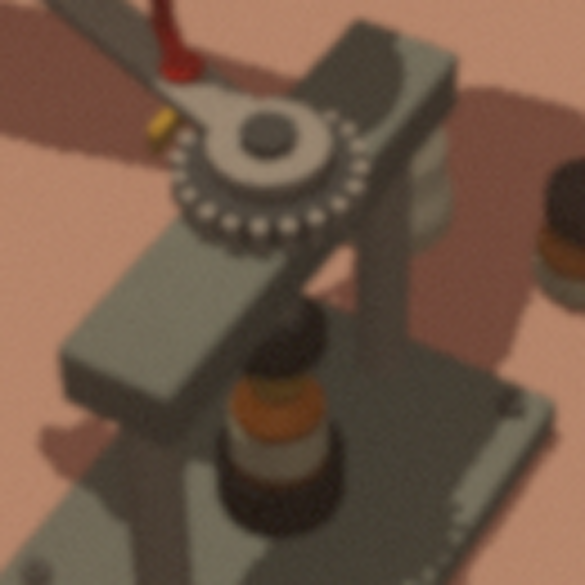

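Request:
carry_out(steps=[[[0.1, 0.61, 0, 0, 0, -0.05], [0.23, 1.21, 0, 0, 0, -0.1]]])

```text
time_s: 20.18
tcp_pos: [0.4816, 0.0561, 0.2368]
ee_rot: [[0.228, -0.0, -0.974], [0.974, -0.006, 0.228], [-0.006, -1.0, -0.001]]
wrist_force: [4.5, -11.5, -2.1]
gripper_width: 0.34
```

```bash
python3 -c "
from h import *
rep()"
```

```text
t20.18 q_tool 0.475 r 0.1232 z 0.2368 resist 10.33 radial -6.86 fz -2.13 mz 0.158
```

Request:
carry_out(steps=[[[0.16, 0.6, 0, 0, 0, -0.05], [0.35, 1.18, 0, 0, 0, -0.1]]])

```text
time_s: 20.42
tcp_pos: [0.4846, 0.0676, 0.2368]
ee_rot: [[0.325, -0.002, -0.946], [0.946, -0.007, 0.325], [-0.007, -1.0, -0.001]]
wrist_force: [2.8, -12.0, -0.9]
gripper_width: 0.335
```

```bash
python3 -c "
from h import *
rep()"
```

```text
t20.43 q_tool 0.572 r 0.1233 z 0.2368 resist 10.58 radial -6.38 fz -0.86 mz 0.142
```

Request:
carry_out(steps=[[[0.21, 0.58, 0, 0, 0, -0.05], [0.46, 1.15, 0, 0, 0, -0.1]]])

```text
time_s: 20.68
tcp_pos: [0.4887, 0.0788, 0.2367]
ee_rot: [[0.418, -0.003, -0.909], [0.909, -0.007, 0.418], [-0.008, -1.0, -0.0]]
wrist_force: [2.5, -11.9, -0.2]
gripper_width: 0.33
```

```bash
python3 -c "
from h import *
rep()"
```

```text
t20.68 q_tool 0.668 r 0.1233 z 0.2367 resist 9.96 radial -7.04 fz -0.21 mz 0.147
```

Request:
carry_out(steps=[[[0.27, 0.55, 0, 0, 0, -0.05], [0.57, 1.09, 0, 0, 0, -0.1]]])

```text
time_s: 20.92
tcp_pos: [0.4939, 0.0894, 0.2367]
ee_rot: [[0.506, -0.004, -0.862], [0.862, -0.008, 0.506], [-0.009, -1.0, -0.0]]
wrist_force: [0.8, -13.3, 1.2]
gripper_width: 0.331
```

```bash
python3 -c "
from h import *
rep()"
```

```text
t20.93 q_tool 0.764 r 0.1233 z 0.2367 resist 11.28 radial -7.10 fz 1.24 mz 0.142
```

Request:
carry_out(steps=[[[0.33, 0.53, 0, 0, 0, -0.05], [0.68, 1.03, 0, 0, 0, -0.1]]])

```text
time_s: 21.18
tcp_pos: [0.5, 0.0995, 0.2367]
ee_rot: [[0.59, -0.006, -0.807], [0.807, -0.008, 0.59], [-0.01, -1.0, -0.0]]
wrist_force: [-3.0, -11.8, 2.3]
gripper_width: 0.332
```

```bash
python3 -c "
from h import *
rep()
s=cap('scene'); crop(s,'pics/s13.png',240,180,130,130,4.5)
a=np.radians(195)-.895; p=AX+.1234*np.array([np.cos(a),np.sin(a)]);print(p)
print([[round(float(x),2) for x in r_] for r_ in arc(p,-np.arange(.1,1.71,.1))])"
```

```text
t21.18 q_tool 0.860 r 0.1234 z 0.2367 resist 11.43 radial -4.17 fz 2.31 mz 0.068
[0.5025226  0.10301923]
[[-0.68, -1.03, 0.0, 0.0, 0.0, 0.1], [-1.25, -2.12, 0.0, 0.0, 0.0, 0.2], [-1.71, -3.27, 0.0, 0.0, 0.0, 0.3], [-2.06, -4.45, 0.0, 0.0, 0.0, 0.4], [-2.28, -5.66, 0.0, 0.0, 0.0, 0.5], [-2.39, -6.89, 0.0, 0.0, 0.0, 0.6], [-2.36, -8.13, 0.0, 0.0, 0.0, 0.7], [-2.22, -9.35, 0.0, 0.0, 0.0, 0.8], [-1.96, -10.56, 0.0, 0.0, 0.0, 0.9], [-1.57, -11.73, 0.0, 0.0, 0.0, 1.0], [-1.07, -12.86, 0.0, 0.0, 0.0, 1.1], [-0.46, -13.93, 0.0, 0.0, 0.0, 1.2], [0.25, -14.93, 0.0, 0.0, 0.0, 1.3], [1.06, -15.86, 0.0, 0.0, 0.0, 1.4], [1.96, -16.71, 0.0, 0.0, 0.0, 1.5], [2.94, -17.46, 0.0, 0.0, 0.0, 1.6], [3.99, -18.11, 0.0, 0.0, 0.0, 1.7]]
```

View pics/s13.png

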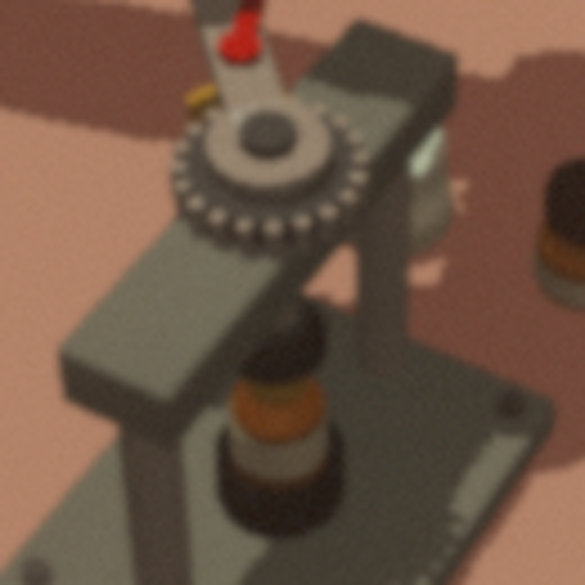

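Request:
carry_out(steps=[[[-0.68, -1.03, 0, 0, 0, 0.1], [-1.25, -2.12, 0, 0, 0, 0.2], [-1.71, -3.27, 0, 0, 0, 0.3], [-2.06, -4.45, 0, 0, 0, 0.4], [-2.28, -5.66, 0, 0, 0, 0.5], [-2.39, -6.89, 0, 0, 0, 0.6], [-2.36, -8.13, 0, 0, 0, 0.7], [-2.22, -9.35, 0, 0, 0, 0.8], [-1.96, -10.56, 0, 0, 0, 0.9], [-1.57, -11.73, 0, 0, 0, 1.0], [-1.07, -12.86, 0, 0, 0, 1.1], [-0.46, -13.93, 0, 0, 0, 1.2], [0.25, -14.93, 0, 0, 0, 1.3], [1.06, -15.86, 0, 0, 0, 1.4], [1.96, -16.71, 0, 0, 0, 1.5], [1.96, -16.71, 0, 0, 0, 1.5]]])

```text
time_s: 23.22
tcp_pos: [0.5221, -0.0637, 0.2367]
ee_rot: [[-0.764, 0.0, -0.645], [0.645, -0.0, -0.764], [-0.0, -1.0, -0.0]]
wrist_force: [0.0, 0.3, 0.2]
gripper_width: 0.332
```

```bash
python3 -c "
from h import *
rep()
for q in (-.605,-.305,-.205,-.105,-.005,.095,.195,.295,.395,.495,.595):
    a=np.radians(195)-q; p=AX+.1234*np.array([np.cos(a),np.sin(a)])
    n=6 if q<-.6 else 2
    print(q,[[round(float(x),2) for x in r_] for r_ in arc(p,.05*np.arange(1,n+1))])
s=cap('scene'); crop(s,'pics/s14.png',240,180,130,130,4.5)
"
```

```text
t23.23 q_tool -0.603 r 0.1232 z 0.2367 resist -0.21 radial -0.26 fz 0.22 mz -0.039
-0.605 [[-0.46, 0.41, 0.0, 0.0, 0.0, -0.05], [-0.9, 0.84, 0.0, 0.0, 0.0, -0.1], [-1.32, 1.3, 0.0, 0.0, 0.0, -0.15], [-1.71, 1.77, 0.0, 0.0, 0.0, -0.2], [-2.08, 2.27, 0.0, 0.0, 0.0, -0.25], [-2.42, 2.78, 0.0, 0.0, 0.0, -0.3]]
-0.305 [[-0.32, 0.53, 0.0, 0.0, 0.0, -0.05], [-0.61, 1.07, 0.0, 0.0, 0.0, -0.1]]
-0.205 [[-0.26, 0.56, 0.0, 0.0, 0.0, -0.05], [-0.5, 1.13, 0.0, 0.0, 0.0, -0.1]]
-0.105 [[-0.21, 0.58, 0.0, 0.0, 0.0, -0.05], [-0.38, 1.17, 0.0, 0.0, 0.0, -0.1]]
-0.005 [[-0.15, 0.6, 0.0, 0.0, 0.0, -0.05], [-0.27, 1.2, 0.0, 0.0, 0.0, -0.1]]
0.095 [[-0.09, 0.61, 0.0, 0.0, 0.0, -0.05], [-0.14, 1.23, 0.0, 0.0, 0.0, -0.1]]
0.195 [[-0.03, 0.62, 0.0, 0.0, 0.0, -0.05], [-0.02, 1.23, 0.0, 0.0, 0.0, -0.1]]
0.295 [[0.04, 0.62, 0.0, 0.0, 0.0, -0.05], [0.1, 1.23, 0.0, 0.0, 0.0, -0.1]]
0.395 [[0.1, 0.61, 0.0, 0.0, 0.0, -0.05], [0.22, 1.21, 0.0, 0.0, 0.0, -0.1]]
0.495 [[0.16, 0.6, 0.0, 0.0, 0.0, -0.05], [0.34, 1.18, 0.0, 0.0, 0.0, -0.1]]
0.595 [[0.22, 0.58, 0.0, 0.0, 0.0, -0.05], [0.46, 1.14, 0.0, 0.0, 0.0, -0.1]]
```

View pics/s14.png

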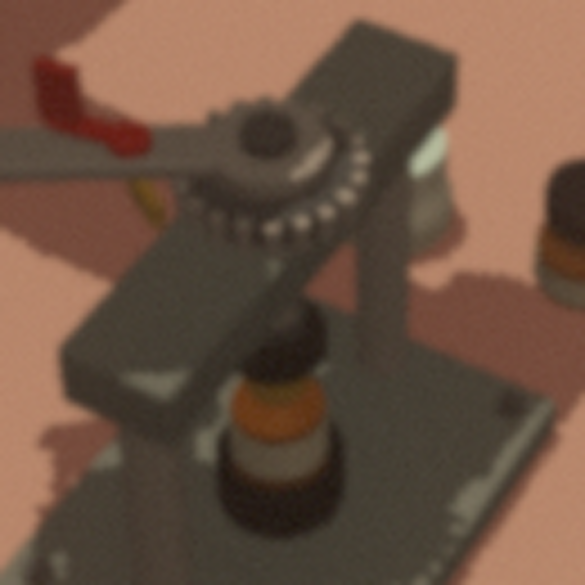

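Request:
carry_out(steps=[[[-0.46, 0.41, 0, 0, 0, -0.05], [-0.9, 0.84, 0, 0, 0, -0.1], [-1.32, 1.3, 0, 0, 0, -0.15], [-1.71, 1.77, 0, 0, 0, -0.2], [-2.08, 2.27, 0, 0, 0, -0.25], [-2.42, 2.78, 0, 0, 0, -0.3]]])

```text
time_s: 24.02
tcp_pos: [0.499, -0.0371, 0.2367]
ee_rot: [[-0.539, 0.004, -0.842], [0.842, -0.003, -0.539], [-0.005, -1.0, -0.002]]
wrist_force: [7.4, -9.2, -5.6]
gripper_width: 0.332
```

```bash
python3 -c "
from h import *
rep()"
```

```text
t24.02 q_tool -0.316 r 0.1229 z 0.2367 resist 11.77 radial -1.14 fz -5.62 mz 0.005
```

Request:
carry_out(steps=[[[-0.32, 0.53, 0, 0, 0, -0.05], [-0.61, 1.07, 0, 0, 0, -0.1]]])

```text
time_s: 24.28
tcp_pos: [0.4928, -0.0265, 0.2367]
ee_rot: [[-0.452, 0.003, -0.892], [0.892, -0.003, -0.452], [-0.005, -1.0, -0.002]]
wrist_force: [7.3, -8.8, -5.6]
gripper_width: 0.335
```

```bash
python3 -c "
from h import *
rep()"
```

```text
t24.27 q_tool -0.216 r 0.1230 z 0.2367 resist 11.19 radial -2.48 fz -5.57 mz -0.015
```

Request:
carry_out(steps=[[[-0.26, 0.56, 0, 0, 0, -0.05], [-0.5, 1.13, 0, 0, 0, -0.1]]])

```text
time_s: 24.52
tcp_pos: [0.4876, -0.0153, 0.2367]
ee_rot: [[-0.361, 0.003, -0.933], [0.933, -0.003, -0.361], [-0.004, -1.0, -0.002]]
wrist_force: [6.2, -8.9, -4.6]
gripper_width: 0.339
```

```bash
python3 -c "
from h import *
rep()"
```

```text
t24.52 q_tool -0.115 r 0.1230 z 0.2367 resist 10.52 radial -2.46 fz -4.59 mz -0.003
```

Request:
carry_out(steps=[[[-0.21, 0.58, 0, 0, 0, -0.05], [-0.38, 1.17, 0, 0, 0, -0.1]]])

```text
time_s: 24.78
tcp_pos: [0.4836, -0.0037, 0.2367]
ee_rot: [[-0.266, 0.003, -0.964], [0.964, -0.004, -0.266], [-0.004, -1.0, -0.002]]
wrist_force: [6.6, -9.8, -4.8]
gripper_width: 0.331
```

```bash
python3 -c "
from h import *
rep()"
```

```text
t24.77 q_tool -0.016 r 0.1231 z 0.2367 resist 11.23 radial -3.64 fz -4.75 mz 0.088
```

Request:
carry_out(steps=[[[-0.15, 0.6, 0, 0, 0, -0.05], [-0.27, 1.2, 0, 0, 0, -0.1]]])

```text
time_s: 25.02
tcp_pos: [0.4809, 0.008, 0.2367]
ee_rot: [[-0.168, 0.002, -0.986], [0.986, -0.004, -0.168], [-0.005, -1.0, -0.002]]
wrist_force: [6.3, -10.0, -4.1]
gripper_width: 0.334
```

```bash
python3 -c "
from h import *
rep()"
```

```text
t25.02 q_tool 0.082 r 0.1231 z 0.2367 resist 11.00 radial -4.39 fz -4.07 mz 0.080
```

Request:
carry_out(steps=[[[-0.09, 0.61, 0, 0, 0, -0.05], [-0.14, 1.23, 0, 0, 0, -0.1]]])

```text
time_s: 25.28
tcp_pos: [0.4793, 0.0199, 0.2367]
ee_rot: [[-0.069, 0.002, -0.998], [0.998, -0.005, -0.069], [-0.005, -1.0, -0.001]]
wrist_force: [6.4, -11.9, -4.2]
gripper_width: 0.332
```

```bash
python3 -c "
from h import *
rep()"
```

```text
t25.27 q_tool 0.180 r 0.1231 z 0.2367 resist 12.42 radial -5.44 fz -4.20 mz 0.086
```

Request:
carry_out(steps=[[[-0.03, 0.62, 0, 0, 0, -0.05], [-0.02, 1.23, 0, 0, 0, -0.1]]])

```text
time_s: 25.52
tcp_pos: [0.4788, 0.0318, 0.2366]
ee_rot: [[0.031, 0.001, -1.0], [1.0, -0.006, 0.031], [-0.006, -1.0, -0.001]]
wrist_force: [6.6, -13.5, -4.4]
gripper_width: 0.334
```

```bash
python3 -c "
from h import *
rep()"
```

```text
t25.52 q_tool 0.276 r 0.1232 z 0.2366 resist 13.45 radial -6.74 fz -4.42 mz 0.108
```

Request:
carry_out(steps=[[[0.03, 0.49, 0, 0, 0, -0.04]]])

```text
time_s: 25.65
tcp_pos: [0.479, 0.0364, 0.2367]
ee_rot: [[0.07, 0.0, -0.998], [0.998, -0.006, 0.07], [-0.006, -1.0, -0.001]]
wrist_force: [5.1, -14.5, -4.3]
gripper_width: 0.336
```

```bash
python3 -c "
from h import *
rep()
s=cap('scene'); crop(s,'pics/s15.png',240,180,130,130,4.5)
rep()"
```

```text
t25.65 q_tool 0.314 r 0.1232 z 0.2367 resist 14.20 radial -5.82 fz -4.25 mz 0.073
t25.70 q_tool 0.318 r 0.1232 z 0.2366 resist 11.12 radial -5.52 fz -2.77 mz 0.116
```

View pics/s15.png

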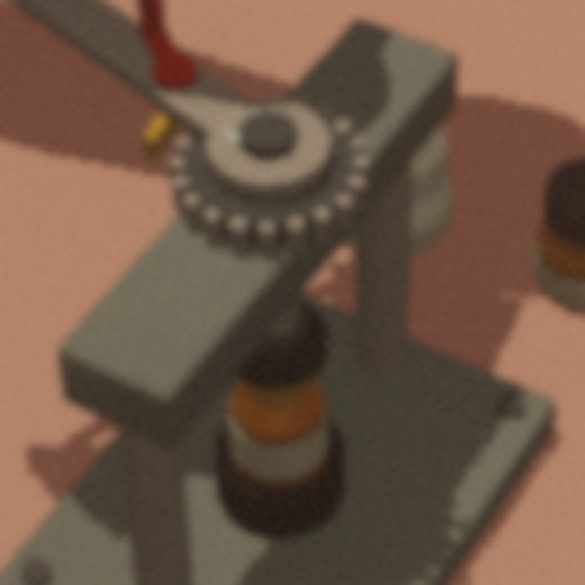

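Request:
carry_out(steps=[[[0, -0.3, 0, 0, 0, 0], [0, -0.65, 0, 0, 0, 0], [0, -0.65, 0, 0, 0, 0], [0, -0.65, 0, 0, 0, 0], [0, -0.65, 0, 0, 0, 0]]], fingers=140)

```text
time_s: 26.32
tcp_pos: [0.479, 0.0331, 0.2366]
ee_rot: [[0.067, 0.0, -0.998], [0.998, 0.0, 0.067], [0.0, -1.0, -0.0]]
wrist_force: [-0.5, 0.5, 0.1]
gripper_width: 0.449
```

```bash
python3 -c "
from h import *
rep(); print(sense()['gripper_width'])"
```

```text
t26.32 q_tool 0.287 r 0.1230 z 0.2366 resist -0.47 radial 0.55 fz 0.12 mz 0.012
0.44877838100755757
```

No contact forces remain, so I'll lift clear and move away.

Request:
carry_out(steps=[[[0, 0, 2, 0, 0, 0], [0, 0, 5, 0, 0, 0], [0, 0, 8, 0, 0, 0], [0, 0, 11, 0, 0, 0], [-1, -3, 12, 0, 0, 0], [-3, -8, 12, 0, 0, 0], [-5, -13, 12, 0, 0, 0], [-7, -18, 12, 0, 0, 0], [-8, -23, 12, 0, 0, 0], [-8, -27, 12, 0, 0, 0], [-8, -30, 12, 0, 0, 0], [-8, -30, 12, 0, 0, 0], [-8, -30, 12, 0, 0, 0]]])

```text
time_s: 27.95
tcp_pos: [0.399, -0.2667, 0.3564]
ee_rot: [[0.067, -0.0, -0.998], [0.998, 0.0, 0.067], [0.0, -1.0, 0.0]]
wrist_force: [-0.4, 0.3, 0.8]
gripper_width: 0.45
```

```bash
python3 -c "
from h import *
print(sense()['wrist_force'],sense()['time_s'])
t=cap('top'); crop(t,'pics/t16.png',220,190,210,150,3.8)
s=cap('scene'); crop(s,'pics/s16.png',200,150,180,135,4.4)"
```

```text
[-0.4406273   0.25855085  0.81336389] 27.95
```

View pics/t16.png

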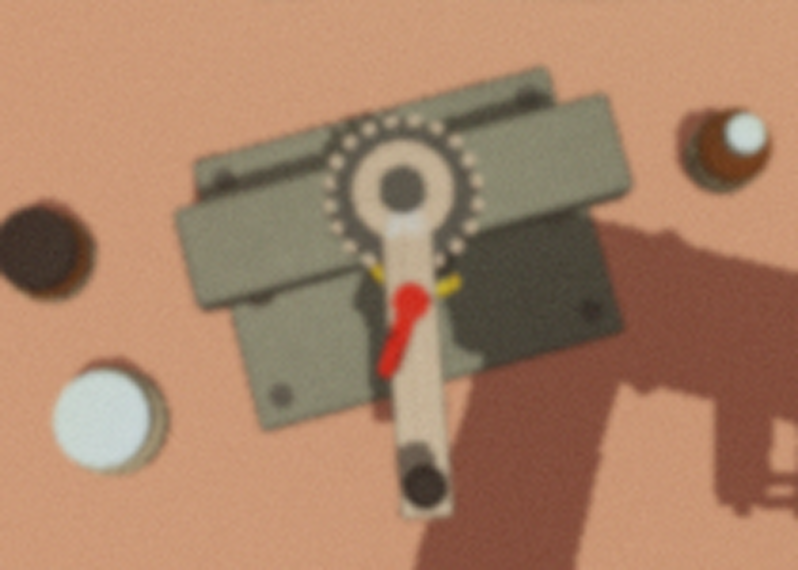

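View pics/s16.png

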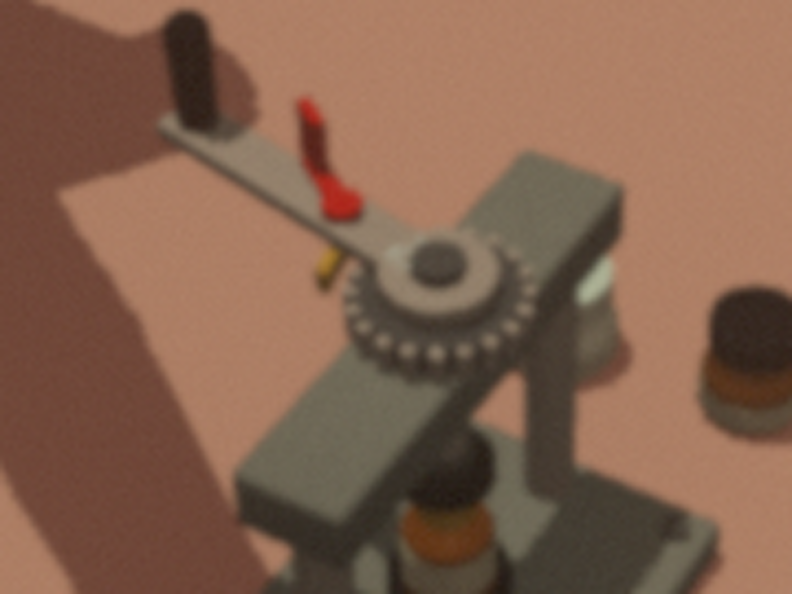

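The final views show the selector still flipped (red arm running from (410,300) to (390,370) in the top crop). The pad is down on the cap, and the jar, flask and tub are in the same pixels as before. I'm handing in the job.

```bash
python3 -c "
from station import ticket
print(ticket.finish_job())"
```

```text
the job is handed in; nothing more can be done
None
```

The cap is pressed home and held at about the right force, and the job was handed in at about 28 s with the robot clear of the press.

- **Selector:** I pushed the red tab across with the closed fingers. It measured about +0.42 rad afterwards, so it is at the lowering stop, and it was still on that side in the last picture.
- **Pressing:** I swung the knob with the fingers loosely around it, in three clockwise strokes. The ram ran free at about 10.3 N, and the cap slid at about 11.2 N. After that the resistance climbed from 12.4 to 13.5 to 14.2 N, and I stopped there. That is about 3.9 N above free, against the 4 N target and the 8 N that crushes.
- **Last checks:** the wrist force was under 1 N after letting go. The pad sits on the cap, and the jar, flask and tub had not moved in the pictures.
- **Less certain:** single force readings scattered by about 0.5 N. The fingers also rubbed the knob radially with up to 7 N during the swings; I left that out of the resistance figures. The force on the cap (about 100 N) is worked out from the knob force, not measured directly.

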